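# Fish the lift pin out of the light box's well with the snap picker

### The arm

A 6-joint arm with a two-finger parallel gripper is mounted at the origin on the work surface. World frame = base frame: x ahead of the robot, y to its left, z up, the work surface at z = 0. Lengths are in m, angles in rad, forces in N, time in s.
With the tool pointing down it reaches from about 0.3 to 0.775 m from the base axis. Payload 14.6 kg.
Tool frame: the origin (TCP) lies on the centre line of the jaws, within the pads' length; the fingertips stand 19 mm ahead of it and the grasp point (between the pads) is the TCP; y points along the fingers, x is the direction in which the jaws open and shut, and the axes are right-handed (so a half turn about y gives the same grasp; the last joint's range is limited). The gripper opens to 94 mm and grips with 3 to 60 N. Pads are 16 mm wide; open, the fingers measure 119 mm over their backs; the gripper's body (75 mm by 177 mm) begins 78 mm behind the grasp point.
Start: joints at [1.166, 0.3, 1.521, -0, 1.321, -0.067], TCP at [0.182, 0.519, 0.224] pointing down, gripper open.
Joint ranges: [-3.03, 3.03], [-0.79, 2.21], [0.23, 2.52], [-1.04, 4.18], [0, 3.07], [-2.55, 2.55]. Speed limits (rad/s): [2.22, 2.22, 2.57, 3.14, 3.14, 3.14].

### API

Orientations are given as [roll, pitch, yaw] about the fixed x, y, z axes, in that order (R = Rz(yaw) Ry(pitch) Rx(roll)).
In Python, from station import get_obs, cams, workorder gives the robot as it stands.
- The arm moves only by the shell command python3 -m handwheel 'ROWS' [FORCE]. ROWS is JSON, a list of rows, each an object of numbers: "fingers": the opening, from -1 (shut) to 1 (fully open); "x", "y", "z": the shift along the tool's x, y, z in m; "spin": the turn about the tool's y in degrees. In form: [{"fingers": .., "x": .., "y": .., "z": .., "spin": ..}, ...]. A call has exactly 10 rows; each row is the pose to reach, as a shift and turn from the pose commanded when the call began, along the tool's axes at that moment; what a row does not reach only later rows make up. A row lasts 1/10 s, in which the tool goes at most 50 mm and 8.59 degrees, less where a joint would pass 70% of its speed; a pose out of reach is approached as far as the arm can. A call with a gripper value outside its range is refused whole. The fingers move at their own pace and stop on an object; FORCE is the grip in N (left out, the last holds). Time passes only in rows, so rows that repeat a pose let the fingers close, or fill a call up. It gives the time, the measured TCP pose, the force and the opening at its end, in the units of the state.
- get_obs(): the state, without advancing time (a new reading comes with each control period).
- cams.camera(name): name is "scene" or "top"; returns (picture, depth): 384x512x3 uint8, red, green, blue; 384x512 float32, m along the optical axis (not along the pixel's ray), 0 where there is no reading.
- cams.get_calibration(name): a dict with "fx", "fy", "cx", "cy" (pixels), "dist" ([k1, k2, p1, p2, k3] as OpenCV has them; the pictures are not rectified), "view" (4x4, takes a point from world to camera coordinates). Camera axes: x right, y down, z forward; pixel columns grow to the right and rows downward; lengths in m; the calibration is good to about 2 mm. A picture is of the moment at which its call begins. get_calibration takes no time and is no camera call.
- workorder.hand_in(): hands the job in, once; it reports no verdict.
The state is a dict: "time_s": time; "qpos": joint angles; "joint_vel": joint speeds; "tau": joint torques, N m; "ee_pos": TCP position; "eef_rot": TCP orientation; "force": force on the tool from outside, world axes, zero at the start; "moment": the same for the moment, N m; "grip_width": finger opening in m.
Only numpy, scipy, OpenCV 4.12 (cv2) and the standard library are available. Lean on these libraries where they do the work, as an engineer would, in place of code of your own. Each camera call takes 0.05 s, during which the arm holds its last target. There are 200 camera calls.

### The job

Pull the ball-headed brass lift pin out of the deep sprung well of the light box with the snap picker, pressing the picker down on the ball by feel until the pin meets the stop below and the jaws click shut under the ball: the lift mechanism must never be pushed harder than 20 N. Park the pin upright under the dark steel fork of the satinwood rest by sliding its neck into the slot and pulling the picker straight up off it, then hang the picker back in its stand and let go. Work gently, never touch the pin with the gripper, and leave everything else on the bench alone.

Things in the scene. Friction and masses are not known exactly. Their poses are not given: they have to be found in the camera images.
- light_box: Fixed light box. Origin on the bench under the axis of its well; +x points from the well to the frosted glass. The well is an upright brass tube, 52 mm outside, at the near edge of an aluminium case (240 mm along y, x 32 to 232 mm, 86 mm high) with a brass knob on its +y side.
- well_mouth (a point): Centre of the well's rim, 135 mm above the bench. Bore 38.6 mm (ten-sided, across flats). The pin stands on a soft sprung ring 46 mm above the bench that sinks easily (2 to 4 N) when pressed, for 5 to 20 mm, until the pin's foot meets a firm hidden stop; how far differs each time and cannot be seen. Lifting out needs only the pin's weight.
- lift_pin: Brass lift pin standing loose on the well's sprung ring, about 0.1 kg, upright. Origin at the centre of its underside, z up. Foot disc 37 mm across, 14 mm high; neck 10 mm thick up to a steel ball 16 mm across, centre 40 mm above the underside; 48 mm high in all.
- pin_ball (a point): Centre of the pin's ball head.
- picker: Snap picker, 0.15 kg, hanging upright in the stand. Origin: centre of the underside of its brass flange (52 mm across, 6 mm thick), z up. Above: a square wooden handle 24 x 24 mm, sides along its x and y, 6 to 61 mm up. Below: a 34 mm plug 12 mm long, a 10 mm rod, and a steel cage whose lower end is 103 mm below the flange and fits within 34 mm across.
- picker_grip (a point): Centre of the picker's square handle, 34 mm above the underside of the flange; axes as the picker.
- picker_tip (a point): In the cage, 93 mm below the flange underside: where the ball's centre sits once snapped on, held against the cage's roof. Two fixed flared cheeks at +-x, 19 mm apart; two sprung jaws at +-y, round noses 12 mm apart, 2 mm below this point. Pressed down over the ball with some 6 to 11 N (it varies) they give way and close under it; a like pull takes it off.
- stand: Fixed picker stand, 90 x 90 mm: a plate with a 40 mm hole on four legs, top 112 mm above the bench. Origin at the centre of its underside. The picker hangs in the hole by its flange.
- stand_hole (a point): Centre of the hole at the upper face of the stand's plate.
- rest: Fixed satinwood rest: block 18 mm high, 84 mm wide, x -62 to +34 mm; origin on the bench under the place for the pin's axis. Level dark steel fork plate 4 mm thick, underside 20 mm above the block, slot 14 mm wide along x, open to -x, flared from x = -18 to -34 mm, closed end at x = +7 mm.
- rest_seat (a point): Top of the block at the place for the pin's underside, 18 mm above the bench; axes as the rest. The pin slides in along +x, foot under the fork between walls 44 mm apart, neck in the slot, picker cage above the fork.
- jar: Brown stoneware jar, 86 mm across, 94 mm high; origin under its centre. Bystander.
- stopper: Wooden jar stopper, 60 mm across, 28 mm high. Bystander.
- divider: Steel divider 120 mm long lying flat. Bystander.
- burnisher: Carved fruitwood burnishing stick 150 mm long. Bystander.
- offcut: Satinwood offcut 120 x 50 x 12 mm. Bystander.
- sanding_block: Cork sanding block 90 x 55 x 30 mm. Bystander.
- weight: Brass veneer weight 48 mm across, 58 mm high. Bystander.

How it is judged:
By the outcome, as a careful person would: the job done as asked, in the order asked, and still so for the second after the job is handed in, with the robot touching nothing.
It also fails if it takes over 67 s, if anything falls off the work surface, if the arm or the gripper's body presses on something with over 40 N, if the wrist force passes 120 N, or if a joint passes its speed limit or range.

## Working session

There is one attempt and no reset: what is moved stays moved. The work goes in short steps, Python scripts to look and compute and a shell command to move; the robot and the scene stay as the last step left them, time stands still between calls to the robot, and variables do not carry over. Pictures are saved under pics/ and viewed, about 8 in all and at most 12, crops included, and the job is handed in when it is done.

```bash
ls; mkdir -p pics
python3 - <<'E'
from station import get_obs,cams
import cv2,numpy as np
o=get_obs();print(o)
for n in("scene","top"):
    p,d=cams.camera(n);np.savez(f"pics/{n}0.npz",p=p,d=d)
    cv2.imwrite(f"pics/{n}0.png",p[:,:,::-1]);c=cams.get_calibration(n);print(n,c)
E
```

```text
pics
{'time_s': 0.0, 'qpos': array([ 1.16638869e+00,  3.00446900e-01,  1.52157712e+00, -3.56706567e-06,
        1.32068875e+00, -6.65942074e-02]), 'joint_vel': array([ 1.17509316e-03, -9.26565197e-04, -2.72835292e-03,  1.01868011e-03,
       -9.64066261e-05,  5.65870882e-04]), 'tau': array([ 1.73142425e-04, -5.31802583e+01, -3.52741778e+01,  7.08356104e-02,
        2.43748137e-02, -1.00737564e-04]), 'ee_pos': array([0.18219086, 0.5186964 , 0.22390126]), 'eef_rot': array([-1.57072524e+00,  1.11786908e-03,  1.23298382e+00]), 'force': array([ 0.12535767, -0.51952315,  0.29175731]), 'moment': array([ 0.03157211, -0.03253844, -0.02768589]), 'grip_width': 0.09409495747217275}
scene {'fx': 430.0004315656678, 'fy': 430.0004315656678, 'cx': 257.37316261208633, 'cy': 197.6810641769404, 'dist': array([-0.11924468,  0.        ,  0.        ,  0.        ,  0.        ]), 'view': array([[-0.82811406,  0.56030381, -0.0169333 ,  0.43556289],
       [ 0.45776964,  0.65851909, -0.59732701, -0.18133658],
       [-0.3235337 , -0.50240645, -0.801819  ,  1.58383128],
       [ 0.        ,  0.        ,  0.        ,  1.        ]])}
top {'fx': 393.01150486830727, 'fy': 393.01150486830727, 'cx': 256.59564235379605, 'cy': 201.56333981161907, 'dist': array([-0.00704415,  0.        ,  0.        ,  0.        ,  0.        ]), 'view': array([[ 0.03338674, -0.99942719, -0.00553354, -0.01380119],
       [-0.97826698, -0.0315452 , -0.20493564,  0.56440592],
       [ 0.2046437 ,  0.01225542, -0.97875981,  1.24749456],
       [ 0.        ,  0.        ,  0.        ,  1.        ]])}
```

View pics/top0.png

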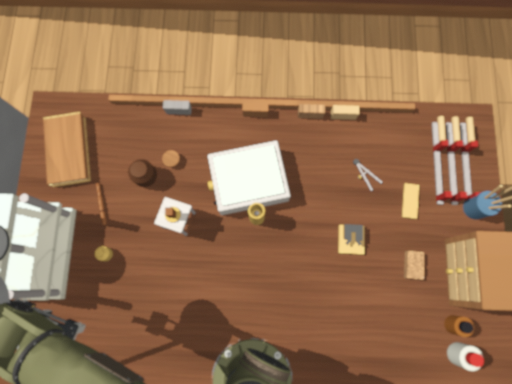

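View pics/scene0.png

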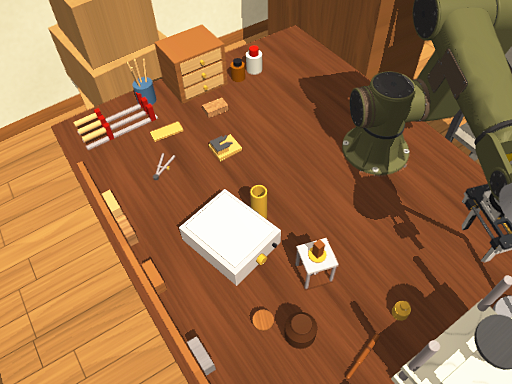

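The top view shows the stand at about (173,214), the well at (257,212), the case around (250,177), the rest at (352,240), the jar at (141,172) and the weight at (104,254). The scene view shows the stand at (317,255), the well at (259,195) and the rest at (225,147). I'll zoom in on these.

Run:
```python
import cv2,numpy as np
T=np.load("pics/top0.npz")["p"];S=np.load("pics/scene0.npz")["p"]
def c(P,u,v,r=25): return cv2.resize(P[v-r:v+r,u-r:u+r,::-1],(265,265),interpolation=cv2.INTER_CUBIC)
a=np.hstack([c(T,173,214),c(T,257,212),c(T,352,240)]);b=np.hstack([c(S,317,258,30),c(S,259,200,25),c(S,225,147)])
cv2.imwrite("pics/crops.png",np.vstack([a,b]))
```

```text
(no output)
```

View pics/crops.png

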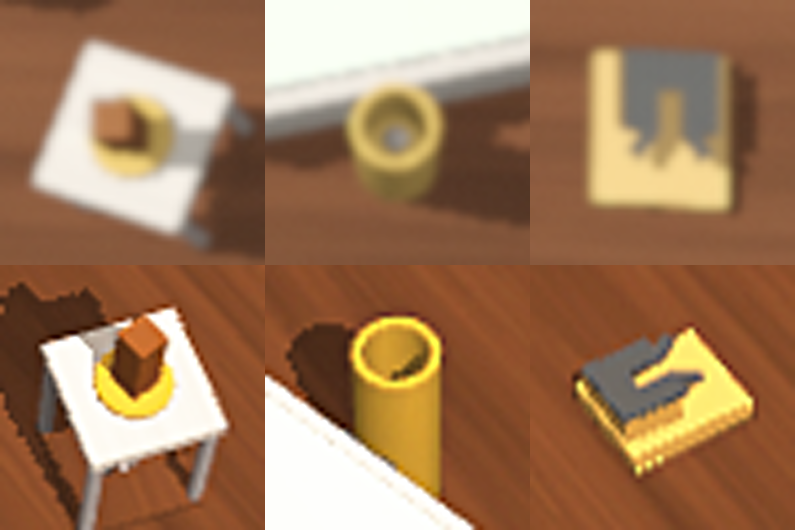

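```bash
cat > h.py <<'E'
import numpy as np,cv2
from station import cams,get_obs
def cal(n):
    c=cams.get_calibration(n);return np.array([[c["fx"],0,c["cx"]],[0,c["fy"],c["cy"]],[0,0,1]]),c["dist"],c["view"]
def plane(n,uv,z):
    K,D,V=cal(n);q=cv2.undistortPoints(np.float64(uv).reshape(-1,1,2),K,D).reshape(-1,2)
    r=np.c_[q,np.ones(len(q))]@V[:3,:3];o=-V[:3,:3].T@V[:3,3]
    return o+r*((z-o[2])/r[:,2])[:,None]
def proj(n,P):
    K,D,V=cal(n);return cv2.projectPoints(np.float64(P).reshape(-1,1,3),cv2.Rodrigues(V[:3,:3])[0],V[:3,3],K,D)[0].reshape(-1,2)
def world(n,d):   # per-pixel world points from depth
    K,D,V=cal(n);h,w=d.shape;g=np.stack(np.meshgrid(np.arange(w),np.arange(h)),-1).reshape(-1,1,2).astype(float)
    q=cv2.undistortPoints(g,K,D).reshape(-1,2);P=np.c_[q,np.ones(len(q))]*d.reshape(-1,1)
    return ((P-V[:3,3])@V[:3,:3]).reshape(h,w,3)
def circle(p):
    A=np.c_[p[:,:2],np.ones(len(p))];s=np.linalg.lstsq(A,(p[:,:2]**2).sum(1),rcond=None)[0]
    return s[:2]/2,np.sqrt(s[2]+(s[:2]**2).sum()/4)
E
python3 - <<'E'
from h import *
boxes={"top":dict(stand=(148,190,198,240),well=(240,195,275,230),rest=(335,220,370,258)),"scene":dict(stand=(290,235,345,290),well=(245,180,272,228),rest=(205,130,246,165))}
for n in boxes:
    f=np.load(f"pics/{n}0.npz");p,d=f["p"],f["d"];W=world(n,d);hsv=cv2.cvtColor(p,cv2.COLOR_RGB2HSV)
    for k,(a,b,c,e) in boxes[n].items():
        z=W[b:e,a:c,2];H=hsv[b:e,a:c];print(n,k,"z pct",np.percentile(z,[1,25,50,75,99]).round(3))
        for (u,v) in {"stand":[(c-a)//2*1 and ((c-a)//2,(e-b)//2)],"well":[((c-a)//2,(e-b)//2)],"rest":[((c-a)//2,(e-b)//2)]}[k]: print(H[v,u],z[v,u])
        def pts(m,zp,off=0):
            m=(m*255).astype(np.uint8);cs=cv2.findContours(m,cv2.RETR_EXTERNAL,cv2.CHAIN_APPROX_NONE)[0];q=max(cs,key=cv2.contourArea).reshape(-1,2)
            return plane(n,q+[a,b],zp),m.sum()//255
        def rect(P):
            (cx,cy),(w,h),t=cv2.minAreaRect(np.float32(P[:,:2]*1000));return (round(cx,1),round(cy,1)),(round(w,1),round(h,1)),round(t,1)
        if k=="stand":
            P,_=pts((z>.100),.112);print(" stand rect",rect(P))
            P,_=pts((z>.150),.173);print(" handle rect",rect(P))
            m=(H[...,1]>120)&(H[...,0]>18)&(H[...,0]<35)&(z>.1);P,s=pts(m,.118);print(" flange",circle(P),s,rect(P))
        if k=="well":
            P,_=pts((z>.127)&(H[...,1]>100),.135);print(" rim",circle(P),rect(P))
        if k=="rest":
            P,_=pts((z>.03),.042);print(" fork rect",rect(P))
            P,_=pts((H[...,1]<90),.042);print(" fork grey rect",rect(P))
            P,_=pts((z>.009),.018);print(" block rect",rect(P))
E
```

```text
top stand z pct [-0.005  0.     0.003  0.111  0.175]
[ 12 156  95] 0.15816342262849853
 stand rect ((503.2, 268.6), (92.3, 90.3), 73.1)
 handle rect ((501.5, 266.2), (27.9, 24.2), 4.4)
 flange (array([0.50255931, 0.2661261 ]), np.float64(0.016227526457579543)) 65 ((500.3, 263.2), (31.7, 37.3), 57.1)
top well z pct [-0.005  0.001  0.049  0.084  0.14 ]
[ 16  32 151] 0.09703859883958506
 rim (array([0.51947758, 0.00409626]), np.float64(0.023602857071288553)) ((518.6, 4.6), (44.2, 49.8), 1.8)
top rest z pct [-0.006  0.     0.015  0.022  0.046]
[ 19 107 171] 0.0202801774123552
 fork rect ((468.4, -317.4), (59.7, 67.2), 89.3)
 fork grey rect ((469.7, -317.1), (59.7, 66.0), 88.8)
 block rect ((456.7, -314.5), (83.2, 98.6), 88.8)
scene stand z pct [-0.005  0.     0.006  0.111  0.174]
[ 18 164 216] 0.11672975447802085
 stand rect ((504.6, 271.3), (98.1, 95.6), 72.3)
 handle rect ((508.9, 273.2), (33.1, 31.6), 1.5)
 flange (array([0.50522642, 0.26782953]), np.float64(0.021545597106155997)) 117 ((508.2, 270.0), (41.8, 48.9), 38.8)
scene well z pct [-0.005  0.002  0.082  0.09   0.138]
[ 20 198 201] 0.1021479179718733
 rim (array([0.52354542, 0.00528179]), np.float64(0.0258810928387695)) ((524.1, 4.6), (57.3, 48.6), 55.2)
scene rest z pct [-0.005 -0.     0.003  0.019  0.047]
[110  17  90] 0.04328002464907562
 fork rect ((469.5, -313.6), (73.0, 73.8), 88.1)
 fork grey rect ((470.6, -318.4), (60.6, 65.3), 87.8)
 block rect ((457.3, -319.0), (105.2, 101.6), 83.9)
```

Run:
```python
from h import *
for n,(a,b,c,e) in {"top":(160,200,186,226),"scene":(305,235,330,262)}.items():
    f=np.load(f"pics/{n}0.npz");W=world(n,f["d"])[b:e,a:c];hs=cv2.cvtColor(f["p"],cv2.COLOR_RGB2HSV)[b:e,a:c]
    for t in(.160,.166,.169):
        m=W[...,2]>t;v,u=np.nonzero(m);P=plane(n,np.c_[u+a,v+b],.173)*1000
        r=cv2.minAreaRect(np.float32(P[:,:2]));print(n,t,m.sum(),"mean",P.mean(0).round(1),np.round(r[0],1),np.round(r[1],1),round(r[2],1))
    print(np.where(W[...,2]>.12,hs[...,2],0)[4:22,2:22] )
    h=W[(W[...,2]>.165)&(W[...,2]<.185)];print("depth mean",h.mean(0),len(h))
```

```text
top 0.16 71 mean [502.7 267.1 173. ] [507.4 266.6] [34.1 24.2] 4.4
top 0.166 68 mean [502.8 267.7 173. ] [507.4 268.1] [33.9 21.2] 4.4
top 0.169 63 mean [503.7 267.8 173. ] [507.6 268.1] [33.5 21.2] 4.6
[[  0   0   0   0   0   0   0   0 248   0   0   0   0   0   0   0   0   0
    0   0]
 [  0   0   0   0   0   0   0   0   0   0   0   0   0   0   0   0   0   0
    0   0]
 [  0   0   0   0   0   0   0   0   0   0   0   0   0   0   0   0   0   0
    0   0]
 [  0   0   0   0   0   0 216 214 210 209   0   0   0 241   0   0   0   0
    0   0]
 [  0   0   0 213 198 194 195 195 192 187 184 203   0   0   0   0   0   0
    0   0]
 [  0   0   0 209 193 188 187 186 185 177 159 166 199   0   0   0   0   0
    0   0]
 [  0   0   0 208 192 186 185 184 184 176 149 132 157 192   0   0   0 211
    0   0]
 [  0   0   0 208 192 187 185 185 184 175 147 114 116 149 183   0 198   0
    0   0]
 [  0   0   0 207 193 187 186 185 184 176 147 111  99 121 152   0   0   0
    0   0]
 [  0   0 229 208 192 187 185 185 183 173 145 109  97 114 144   0 170   0
    0   0]
 [  0   0   0 209 187 177 173 171 170 160 133 1
[... 1774 characters left out ...]
  89  93  92  87 102 128 129 129 125 144 250
    0   0]
 [  0   0   0 191   0 117  81  90  91  92  87 104 134 133 132 122 142 249
  255   0]
 [  0   0   0   0   0  86  82  90  91  91  88 110 140 133 129 118 210   0
    0   0]
 [  0   0   0 255   0  83  77  88  92  91  91 112 136 133 127 113 196   0
    0   0]
 [  0   0   0   0   0   0  66  81  88  90  95 120 136 131 122 128 249   0
    0 254]
 [  0   0   0   0   0   0 126  73  82  89 102 128 133 123 118 184 255   0
    0   0]
 [  0   0   0   0   0   0   0 132  75  80 104 130 122 118 187   0   0   0
    0   0]
 [  0   0   0   0   0   0   0   0 134  68  97 129 138 198   0   0   0   0
  254   0]]
depth mean [0.50508042 0.26993342 0.17212897] 85
```

Run:
```python
from h import *
print(plane("top",[(168.4,211.1)],.173),plane("scene",[(319.3,243.6)],.173))
P=plane("scene",[(313.3,244.2),(319.3,249.0),(325.2,243.6),(319.6,238.2)],.173)*1000
print(P.round(1));e=np.diff(P[[0,1,2,3,0]],axis=0);print(np.degrees(np.arctan2(e[:,1],e[:,0])).round(1),np.hypot(e[:,0],e[:,1]).round(1))
```

```text
[[0.50267243 0.26804681 0.173     ]] [[0.50397204 0.26869327 0.173     ]]
[[518.3 260.9 173. ]
 [514.4 281.7 173. ]
 [491.  277.8 173. ]
 [492.7 256.  173. ]]
[ 100.7 -170.5  -85.5   11. ] [21.1 23.8 21.9 26.1]
```

```bash
python3 -m handwheel '[{"fingers":1,"x":-0.0065,"y":0,"z":-0.0193,"spin":3.2},{"fingers":1,"x":-0.0195,"y":0,"z":-0.0579,"spin":9.7},{"fingers":1,"x":-0.035,"y":0,"z":-0.1042,"spin":17.4},{"fingers":1,"x":-0.0506,"y":0,"z":-0.1505,"spin":25.2},{"fingers":1,"x":-0.0662,"y":0,"z":-0.1968,"spin":32.9},{"fingers":1,"x":-0.0818,"y":0,"z":-0.2431,"spin":40.7},{"fingers":1,"x":-0.0974,"y":0,"z":-0.2894,"spin":48.5},{"fingers":1,"x":-0.1129,"y":0,"z":-0.3357,"spin":56.2},{"fingers":1,"x":-0.1233,"y":0,"z":-0.3666,"spin":61.4},{"fingers":1,"x":-0.1298,"y":0,"z":-0.3859,"spin":64.6}]' 40
```

```text
time_s: 1.1
ee_pos: [0.5049, 0.2666, 0.2239]
eef_rot: [-1.571, 0.001, 0.1]
force: [-0.1, 0.5, 1.1]
grip_width: 0.094
```

```bash
python3 -m handwheel '[{"fingers":1,"x":0,"y":0.01,"z":0,"spin":0},{"fingers":1,"x":0,"y":0.03,"z":0,"spin":0},{"fingers":1,"x":0,"y":0.05,"z":0,"spin":0},{"fingers":1,"x":0,"y":0.068,"z":0,"spin":0},{"fingers":1,"x":0,"y":0.078,"z":0,"spin":0},{"fingers":1,"x":0,"y":0.078,"z":0,"spin":0},{"fingers":0,"x":0,"y":0.078,"z":0,"spin":0},{"fingers":-0.3,"x":0,"y":0.078,"z":0,"spin":0},{"fingers":-0.6,"x":0,"y":0.078,"z":0,"spin":0},{"fingers":-0.7,"x":0,"y":0.078,"z":0,"spin":0}]' 40; python3 -c "
from station import get_obs;o=get_obs();print(o['ee_pos'],o['eef_rot'],o['force'],o['moment'])"
```

```text
time_s: 2.1
ee_pos: [0.5035, 0.2686, 0.1469]
eef_rot: [-1.571, -0.001, 0.106]
force: [1.0, 0.3, 0.0]
grip_width: 0.0655
[0.50348791 0.2686321  0.14693417] [-1.57056028e+00 -7.48964383e-04  1.05613539e-01] [1.0038351  0.29208074 0.0285205 ] [-0.0524454   0.03613541  0.01170702]
```

```bash
python3 -m handwheel '[{"fingers":-1,"x":0,"y":0,"z":0,"spin":0},{"fingers":-1,"x":0,"y":0,"z":0,"spin":0},{"fingers":-1,"x":0,"y":0,"z":0,"spin":0},{"fingers":-1,"x":0,"y":0,"z":0,"spin":0},{"fingers":-1,"x":0,"y":0,"z":0,"spin":0},{"fingers":-1,"x":0,"y":0,"z":0,"spin":0},{"fingers":-1,"x":0,"y":0,"z":0,"spin":0},{"fingers":-1,"x":0,"y":0,"z":0,"spin":0},{"fingers":-1,"x":0,"y":0,"z":0,"spin":0},{"fingers":-1,"x":0,"y":0,"z":0,"spin":0}]' 40; python3 -c "
from station import get_obs;o=get_obs();print(o['ee_pos'],o['eef_rot'],o['force'],o['moment'])"
```

```text
time_s: 3.1
ee_pos: [0.5034, 0.2686, 0.1464]
eef_rot: [-1.571, -0.0, 0.106]
force: [0.7, 1.1, 0.1]
grip_width: 0.0239
[0.50338408 0.26856006 0.14644798] [-1.57077454e+00 -8.37379402e-05  1.05510566e-01] [0.72493261 1.10415727 0.06472384] [-0.00649761 -0.09373347 -0.02935869]
```

```bash
python3 -m handwheel '[{"fingers":-1,"x":0,"y":-0.006,"z":0,"spin":0},{"fingers":-1,"x":0,"y":-0.02,"z":0,"spin":0},{"fingers":-1,"x":0,"y":-0.04,"z":0,"spin":0},{"fingers":-1,"x":0,"y":-0.06,"z":0,"spin":0},{"fingers":-1,"x":0,"y":-0.08,"z":0,"spin":0},{"fingers":-1,"x":0,"y":-0.1,"z":0,"spin":0},{"fingers":-1,"x":0,"y":-0.12,"z":0,"spin":0},{"fingers":-1,"x":0,"y":-0.135,"z":0,"spin":0},{"fingers":-1,"x":0,"y":-0.145,"z":0,"spin":0},{"fingers":-1,"x":0,"y":-0.15,"z":0,"spin":0}]' 40; python3 -c "
from station import get_obs;o=get_obs();print(o['ee_pos'],o['eef_rot'],o['force'],o['moment'])"
```

```text
time_s: 4.1
ee_pos: [0.5034, 0.2686, 0.2978]
eef_rot: [-1.57, -0.001, 0.106]
force: [-0.6, -0.2, -1.7]
grip_width: 0.0242
[0.50337898 0.26857664 0.29784758] [-1.57036434e+00 -1.29147418e-03  1.05574109e-01] [-0.58035119 -0.16249537 -1.74719027] [-0.04371032  0.08059651  0.03344519]
```

```bash
python3 -m handwheel '[{"fingers":-1,"x":-0.0004,"y":0,"z":-0.011,"spin":0.3},{"fingers":-1,"x":-0.0014,"y":0,"z":-0.038,"spin":0.9},{"fingers":-1,"x":-0.0025,"y":0,"z":-0.068,"spin":1.6},{"fingers":-1,"x":-0.0038,"y":0,"z":-0.103,"spin":2.4},{"fingers":-1,"x":-0.0051,"y":0,"z":-0.138,"spin":3.2},{"fingers":-1,"x":-0.0064,"y":0,"z":-0.173,"spin":4},{"fingers":-1,"x":-0.0077,"y":0,"z":-0.208,"spin":4.8},{"fingers":-1,"x":-0.0089,"y":0,"z":-0.24,"spin":5.5},{"fingers":-1,"x":-0.0095,"y":0,"z":-0.257,"spin":5.9},{"fingers":-1,"x":-0.0098,"y":0,"z":-0.2643,"spin":6.05}]' 40
python3 - <<'E'
from h import *
T=[]
for n in("top","scene"):
    p,d=cams.camera(n);np.savez(f"pics/{n}1.npz",p=p,d=d)
    o=get_obs();print(o['ee_pos'],o['eef_rot'],o['force'])
    e=o['ee_pos'];print(n,"exp flange",proj(n,[e-[0,0,.034]]),"rim",proj(n,[[.5215,.0047,.135]]))
    u,v=proj(n,[[.5215,.0047,.18]])[0].astype(int);u=max(u,35)
    T.append(cv2.resize(p[v-35:v+35,u-35:u+35,::-1],(400,400),interpolation=cv2.INTER_CUBIC));print(u,v)
cv2.imwrite("pics/c1.png",np.hstack(T))
E
```

```text
time_s: 5.1
ee_pos: [0.521, 0.0027, 0.2957]
eef_rot: [-1.571, 0.001, -0.003]
force: [-0.2, 0.1, -1.5]
grip_width: 0.0237
[0.52115236 0.00280512 0.29582126] [-1.57100243e+00  1.10942296e-03 -2.27546225e-03] [-0.48559106 -0.16777389 -0.9904696 ]
top exp flange [[256.36156169 201.86215935]] rim [[256.00576317 210.06099992]]
255 207
[0.52118161 0.00394037 0.29595308] [-1.57075666e+00  9.20500747e-04 -1.42950621e-03] [ 0.10763487  0.10477949 -1.03162099]
scene exp flange [[257.99350883 163.1729132 ]] rim [[258.70773312 191.03799546]]
258 181
```

View pics/c1.png

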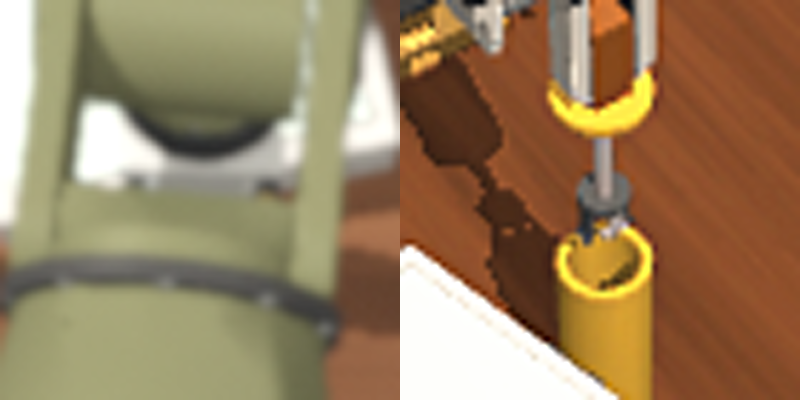

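Scene crop: the picker's cage hangs just above the well mouth. The flange arc is centred at u≈258.4 and the rim at u≈258.7. The arm hides the well in the top view. I'll refine the rim to sub-pixel from radial edge profiles in the first pictures.

```bash
cat >> h.py <<'E'
def radial(n,img,c,z,R,w=.005,ch=None,angs=np.arange(0,360,6),sign=0):
    """edge points near radius R about c in plane z; returns fitted centre, radius, n, residual"""
    c=np.array(c,float);g=img.astype(np.float32)
    for it in range(3):
        rs=np.arange(R-w,R+w,.0003);A=np.radians(angs);Q=[]
        X=c[0]+np.cos(A)[:,None]*rs;Y=c[1]+np.sin(A)[:,None]*rs
        uv=proj(n,np.stack([X,Y,np.full_like(X,z)],-1)).reshape(len(A),len(rs),2).astype(np.float32)
        pr=cv2.GaussianBlur(cv2.remap(g,uv[...,0],uv[...,1],cv2.INTER_CUBIC),(7,1),0);G=np.gradient(pr,axis=1)
        s=G*sign if sign else abs(G);k=s.argmax(1);ok=(s.max(1)>1.0)&(k>0)&(k<len(rs)-1)
        P=np.c_[c[0]+np.cos(A)*rs[k],c[1]+np.sin(A)*rs[k]][ok]
        for _ in range(4):   # known radius, centre only
            dl=P-c;r=np.hypot(*dl.T);e=r-R;keep=abs(e-np.median(e))<.0015
            # centre and radius
            cc,rr=circle(P[keep])
            res=np.hypot(*(P-cc).T)-rr;P=P[abs(res)<max(.0008,2*np.std(res))]
        c=cc
    return cc.round(4),round(rr,4),len(P),round(float(np.std(np.hypot(*(P-cc).T)-rr)),5)
E
python3 - <<'E'
from h import *
for n in("top","scene"):
    p=np.load(f"pics/{n}0.npz")["p"];b=p[...,2];g=cv2.cvtColor(p,cv2.COLOR_RGB2GRAY);s=cv2.cvtColor(p,cv2.COLOR_RGB2HSV)[...,1]
    for nm,im in(("gray",g),("blue",b),("sat",s)):
        print(n,nm,"inner",radial(n,im,(.5205,.0045),.135,.0195),"outer",radial(n,im,(.5205,.0045),.135,.026))
    print(n,"stand flange sat",radial(n,s,(.503,.268),.118,.026,sign=-1))
p=np.load("pics/scene1.npz")["p"];g=cv2.cvtColor(p,cv2.COLOR_RGB2GRAY)
for z in(.262,.268):print(radial("scene",g,(.5211,.0039),z,.026,angs=np.arange(-10,130,4),sign=-1))
E
```

```text
top gray inner (array([0.5213, 0.0047]), np.float64(0.0183), 51, 0.00075) outer (array([0.5211, 0.0044]), np.float64(0.0275), 43, 0.0009)
top blue inner (array([0.521 , 0.0049]), np.float64(0.0187), 39, 0.00086) outer (array([0.5203, 0.0045]), np.float64(0.0257), 52, 0.00153)
top sat inner (array([0.5222, 0.005 ]), np.float64(0.022), 43, 0.00366) outer (array([0.519 , 0.0044]), np.float64(0.026), 27, 0.00176)
top stand flange sat (array([0.5024, 0.2674]), np.float64(0.0241), 51, 0.00061)
scene gray inner (array([0.5193, 0.004 ]), np.float64(0.0228), 41, 0.00042) outer (array([0.5224, 0.0038]), np.float64(0.0256), 55, 0.00037)
scene blue inner (array([0.5223, 0.0036]), np.float64(0.0204), 54, 0.00034) outer (array([0.5222, 0.0038]), np.float64(0.0253), 54, 0.00038)
scene sat inner (array([0.5219, 0.004 ]), np.float64(0.0211), 48, 0.00038) outer (array([0.5209, 0.0033]), np.float64(0.0255), 57, 0.00224)
scene stand flange sat (array([0.5061, 0.2686]), np.float64(0.0257), 44, 0.00034)
(array([0.5197, 0.0016]), np.float64(0.0242), 33, 0.00056)
(array([0.5229, 0.0064]), np.float64(0.0237), 26, 0.00042)
```

```bash
python3 -m handwheel '[{"fingers":-1,"x":0.0002,"y":0.003,"z":-0.0005,"spin":0},{"fingers":-1,"x":0.0002,"y":0.009,"z":-0.0005,"spin":0},{"fingers":-1,"x":0.0002,"y":0.014,"z":-0.0005,"spin":0},{"fingers":-1,"x":0.0002,"y":0.018,"z":-0.0005,"spin":0},{"fingers":-1,"x":0.0002,"y":0.021,"z":-0.0005,"spin":0},{"fingers":-1,"x":0.0002,"y":0.024,"z":-0.0005,"spin":0},{"fingers":-1,"x":0.0002,"y":0.027,"z":-0.0005,"spin":0},{"fingers":-1,"x":0.0002,"y":0.03,"z":-0.0005,"spin":0},{"fingers":-1,"x":0.0002,"y":0.033,"z":-0.0005,"spin":0},{"fingers":-1,"x":0.0002,"y":0.035,"z":-0.0005,"spin":0}]' 40; python3 -c "
from station import get_obs;o=get_obs();print(o['ee_pos'],o['eef_rot'],o['force'],o['moment'])"
```

```text
time_s: 6.2
ee_pos: [0.5216, 0.0042, 0.2612]
eef_rot: [-1.571, 0.0, -0.0]
force: [0.1, -0.0, -2.1]
grip_width: 0.0238
[0.52160989 0.00417429 0.26115785] [-1.57079597e+00  1.52545549e-04 -1.26517999e-04] [ 0.07281608 -0.03304675 -2.09746964] [-0.00230054  0.09634777  0.04473047]
```

```bash
python3 -m handwheel '[{"fingers":-1,"x":0,"y":0.003,"z":0,"spin":0},{"fingers":-1,"x":0,"y":0.006,"z":0,"spin":0},{"fingers":-1,"x":0,"y":0.009,"z":0,"spin":0},{"fingers":-1,"x":0,"y":0.012,"z":0,"spin":0},{"fingers":-1,"x":0,"y":0.015,"z":0,"spin":0},{"fingers":-1,"x":0,"y":0.018,"z":0,"spin":0},{"fingers":-1,"x":0,"y":0.021,"z":0,"spin":0},{"fingers":-1,"x":0,"y":0.024,"z":0,"spin":0},{"fingers":-1,"x":0,"y":0.026,"z":0,"spin":0},{"fingers":-1,"x":0,"y":0.027,"z":0,"spin":0}]' 40; python3 -c "
from station import get_obs;o=get_obs();print(o['ee_pos'],o['eef_rot'],o['force'],o['moment'])"
```

```text
time_s: 7.2
ee_pos: [0.5216, 0.0042, 0.2342]
eef_rot: [-1.571, 0.0, -0.0]
force: [-0.3, 1.1, -1.7]
grip_width: 0.0238
[0.5216094  0.00418321 0.23421737] [-1.57081227e+00  2.07788303e-04 -8.96173643e-05] [-0.32596143  1.05711191 -1.73773762] [-0.0426802  -0.01069712  0.04160125]
```

```bash
python3 -m handwheel '[{"fingers":-1,"x":0,"y":0.002,"z":0,"spin":0},{"fingers":-1,"x":0,"y":0.004,"z":0,"spin":0},{"fingers":-1,"x":0,"y":0.006,"z":0,"spin":0},{"fingers":-1,"x":0,"y":0.008,"z":0,"spin":0},{"fingers":-1,"x":0,"y":0.0095,"z":0,"spin":0},{"fingers":-1,"x":0,"y":0.0105,"z":0,"spin":0},{"fingers":-1,"x":0,"y":0.0115,"z":0,"spin":0},{"fingers":-1,"x":0,"y":0.0125,"z":0,"spin":0},{"fingers":-1,"x":0,"y":0.013,"z":0,"spin":0},{"fingers":-1,"x":0,"y":0.013,"z":0,"spin":0}]' 40; python3 -c "
from station import get_obs;o=get_obs();print(o['ee_pos'],o['eef_rot'],o['force'],o['moment'])"
```

```text
time_s: 8.2
ee_pos: [0.5216, 0.0042, 0.2214]
eef_rot: [-1.571, 0.0, -0.0]
force: [-0.4, 0.4, -0.9]
grip_width: 0.0239
[0.52162603 0.00421658 0.22140224] [-1.57075648e+00  7.72442608e-05 -5.13602545e-05] [-0.40088311  0.40132275 -0.90897999] [-0.04856996  0.03652539 -0.02065119]
```

```bash
python3 -m handwheel '[{"fingers":-1,"x":0,"y":0.0005,"z":0,"spin":0},{"fingers":-1,"x":0,"y":0.001,"z":0,"spin":0},{"fingers":-1,"x":0,"y":0.0015,"z":0,"spin":0},{"fingers":-1,"x":0,"y":0.002,"z":0,"spin":0},{"fingers":-1,"x":0,"y":0.0025,"z":0,"spin":0},{"fingers":-1,"x":0,"y":0.003,"z":0,"spin":0},{"fingers":-1,"x":0,"y":0.003,"z":0,"spin":0},{"fingers":-1,"x":0,"y":0.003,"z":0,"spin":0},{"fingers":-1,"x":0,"y":0.003,"z":0,"spin":0},{"fingers":-1,"x":0,"y":0.003,"z":0,"spin":0}]' 40; python3 -c "
from station import get_obs;o=get_obs();print(o['ee_pos'],o['eef_rot'],o['force'],o['moment'])"
```

```text
time_s: 9.2
ee_pos: [0.5216, 0.0042, 0.2185]
eef_rot: [-1.571, 0.0, -0.0]
force: [0.2, -0.3, -0.4]
grip_width: 0.0234
[0.52163764 0.00419099 0.21846233] [-1.57078701e+00  1.19908524e-05 -1.02747414e-04] [ 0.17500579 -0.25875273 -0.44392365] [ 0.01940033  0.05941855 -0.00283801]
```

```bash
python3 -m handwheel '[{"fingers":-1,"x":0,"y":0.0005,"z":0,"spin":0},{"fingers":-1,"x":0,"y":0.001,"z":0,"spin":0},{"fingers":-1,"x":0,"y":0.0015,"z":0,"spin":0},{"fingers":-1,"x":0,"y":0.002,"z":0,"spin":0},{"fingers":-1,"x":0,"y":0.0025,"z":0,"spin":0},{"fingers":-1,"x":0,"y":0.003,"z":0,"spin":0},{"fingers":-1,"x":0,"y":0.003,"z":0,"spin":0},{"fingers":-1,"x":0,"y":0.003,"z":0,"spin":0},{"fingers":-1,"x":0,"y":0.003,"z":0,"spin":0},{"fingers":-1,"x":0,"y":0.003,"z":0,"spin":0}]' 40; python3 -c "
from station import get_obs;o=get_obs();print(o['ee_pos'],o['eef_rot'],o['force'],o['moment'])"
```

```text
time_s: 10.2
ee_pos: [0.5216, 0.0042, 0.2155]
eef_rot: [-1.571, 0.0, -0.0]
force: [0.7, -0.0, -0.1]
grip_width: 0.0238
[0.52161835 0.00418484 0.21545507] [-1.57081535e+00  4.66452741e-05 -7.72837900e-05] [ 0.68865015 -0.02002015 -0.11956751] [ 0.0001427   0.02664433 -0.00140422]
```

```bash
python3 -m handwheel '[{"fingers":-1,"x":0,"y":0.0005,"z":0,"spin":0},{"fingers":-1,"x":0,"y":0.001,"z":0,"spin":0},{"fingers":-1,"x":0,"y":0.0015,"z":0,"spin":0},{"fingers":-1,"x":0,"y":0.002,"z":0,"spin":0},{"fingers":-1,"x":0,"y":0.0025,"z":0,"spin":0},{"fingers":-1,"x":0,"y":0.0025,"z":0,"spin":0},{"fingers":-1,"x":0,"y":0.0025,"z":0,"spin":0},{"fingers":-1,"x":0,"y":0.0025,"z":0,"spin":0},{"fingers":-1,"x":0,"y":0.0025,"z":0,"spin":0},{"fingers":-1,"x":0,"y":0.0025,"z":0,"spin":0}]' 40; python3 -c "
from station import get_obs;o=get_obs();print(o['ee_pos'],o['eef_rot'],o['force'],o['moment'])"
```

```text
time_s: 11.2
ee_pos: [0.5216, 0.0042, 0.213]
eef_rot: [-1.571, -0.0, -0.0]
force: [-0.4, 1.0, -1.1]
grip_width: 0.0233
[0.52164102 0.0041852  0.21296347] [-1.57077156e+00 -1.83828947e-05 -1.02115669e-04] [-0.37312419  1.01922885 -1.06323653] [ 0.01929665  0.08888236 -0.01288724]
```

```bash
python3 -m handwheel '[{"fingers":-1,"x":0,"y":0.0005,"z":0,"spin":0},{"fingers":-1,"x":0,"y":0.001,"z":0,"spin":0},{"fingers":-1,"x":0,"y":0.0015,"z":0,"spin":0},{"fingers":-1,"x":0,"y":0.002,"z":0,"spin":0},{"fingers":-1,"x":0,"y":0.0025,"z":0,"spin":0},{"fingers":-1,"x":0,"y":0.0025,"z":0,"spin":0},{"fingers":-1,"x":0,"y":0.0025,"z":0,"spin":0},{"fingers":-1,"x":0,"y":0.0025,"z":0,"spin":0},{"fingers":-1,"x":0,"y":0.0025,"z":0,"spin":0},{"fingers":-1,"x":0,"y":0.0025,"z":0,"spin":0}]' 40; python3 -c "
from station import get_obs;o=get_obs();print(o['ee_pos'],o['eef_rot'],o['force'],o['moment'])"
```

```text
time_s: 12.2
ee_pos: [0.5216, 0.0042, 0.2105]
eef_rot: [-1.571, 0.0, -0.0]
force: [-0.4, 0.6, -0.4]
grip_width: 0.0239
[0.52163777 0.00420182 0.21045383] [-1.57079175e+00  1.52761801e-05 -4.23437709e-05] [-0.36382122  0.56759959 -0.43149969] [0.04805858 0.06877786 0.01750196]
```

```bash
python3 -m handwheel '[{"fingers":-1,"x":0,"y":0.0005,"z":0,"spin":0},{"fingers":-1,"x":0,"y":0.001,"z":0,"spin":0},{"fingers":-1,"x":0,"y":0.0015,"z":0,"spin":0},{"fingers":-1,"x":0,"y":0.002,"z":0,"spin":0},{"fingers":-1,"x":0,"y":0.0025,"z":0,"spin":0},{"fingers":-1,"x":0,"y":0.0025,"z":0,"spin":0},{"fingers":-1,"x":0,"y":0.0025,"z":0,"spin":0},{"fingers":-1,"x":0,"y":0.0025,"z":0,"spin":0},{"fingers":-1,"x":0,"y":0.0025,"z":0,"spin":0},{"fingers":-1,"x":0,"y":0.0025,"z":0,"spin":0}]' 40; python3 -c "
from station import get_obs;o=get_obs();print(o['ee_pos'],o['eef_rot'],o['force'],o['moment'])"
```

```text
time_s: 13.2
ee_pos: [0.5216, 0.0042, 0.208]
eef_rot: [-1.571, -0.0, -0.0]
force: [0.1, 0.2, -0.8]
grip_width: 0.0236
[0.52164827 0.00417834 0.20795407] [-1.57081991e+00 -9.87961206e-06 -9.18212933e-05] [ 0.10632397  0.15968997 -0.81341662] [0.06108941 0.0138058  0.04010886]
```

```bash
python3 -m handwheel '[{"fingers":-1,"x":0,"y":0.0005,"z":0,"spin":0},{"fingers":-1,"x":0,"y":0.001,"z":0,"spin":0},{"fingers":-1,"x":0,"y":0.0015,"z":0,"spin":0},{"fingers":-1,"x":0,"y":0.002,"z":0,"spin":0},{"fingers":-1,"x":0,"y":0.0025,"z":0,"spin":0},{"fingers":-1,"x":0,"y":0.0025,"z":0,"spin":0},{"fingers":-1,"x":0,"y":0.0025,"z":0,"spin":0},{"fingers":-1,"x":0,"y":0.0025,"z":0,"spin":0},{"fingers":-1,"x":0,"y":0.0025,"z":0,"spin":0},{"fingers":-1,"x":0,"y":0.0025,"z":0,"spin":0}]' 40; python3 -c "
from station import get_obs;o=get_obs();print(o['ee_pos'],o['eef_rot'],o['force'],o['moment'])"
```

```text
time_s: 14.2
ee_pos: [0.5217, 0.0042, 0.2055]
eef_rot: [-1.571, -0.0, -0.0]
force: [-0.5, 1.4, 0.2]
grip_width: 0.0238
[0.52166157 0.00420875 0.2054684 ] [-1.57079714e+00 -6.62016303e-05 -3.44012425e-05] [-0.47616982  1.44271126  0.18321812] [ 0.24490823  0.05327152 -0.03690494]
```

```bash
python3 -m handwheel '[{"fingers":-1,"x":0,"y":0.0003,"z":0,"spin":0},{"fingers":-1,"x":0,"y":0.0006,"z":0,"spin":0},{"fingers":-1,"x":0,"y":0.0009,"z":0,"spin":0},{"fingers":-1,"x":0,"y":0.0012,"z":0,"spin":0},{"fingers":-1,"x":0,"y":0.0015,"z":0,"spin":0},{"fingers":-1,"x":0,"y":0.0015,"z":0,"spin":0},{"fingers":-1,"x":0,"y":0.0015,"z":0,"spin":0},{"fingers":-1,"x":0,"y":0.0015,"z":0,"spin":0},{"fingers":-1,"x":0,"y":0.0015,"z":0,"spin":0},{"fingers":-1,"x":0,"y":0.0015,"z":0,"spin":0}]' 40; python3 -c "
from station import get_obs;o=get_obs();print(o['ee_pos'],o['eef_rot'],o['force'],o['moment'])"
```

```text
time_s: 15.2
ee_pos: [0.5217, 0.0042, 0.204]
eef_rot: [-1.571, -0.0, -0.0]
force: [0.9, 2.0, 3.1]
grip_width: 0.0239
[0.52166909 0.00418319 0.20397576] [-1.57082125e+00 -8.90280032e-05 -1.09363954e-04] [0.90254506 1.97362082 3.12206757] [ 0.32067481 -0.00875351  0.05328636]
```

```bash
python3 -m handwheel '[{"fingers":-1,"x":0,"y":0,"z":0.0003,"spin":0},{"fingers":-1,"x":0,"y":0,"z":0.0006,"spin":0},{"fingers":-1,"x":0,"y":0.0002,"z":0.0006,"spin":0},{"fingers":-1,"x":0,"y":0.0004,"z":0.0006,"spin":0},{"fingers":-1,"x":0,"y":0.0006,"z":0.0006,"spin":0},{"fingers":-1,"x":0,"y":0.0008,"z":0.0006,"spin":0},{"fingers":-1,"x":0,"y":0.001,"z":0.0006,"spin":0},{"fingers":-1,"x":0,"y":0.001,"z":0.0006,"spin":0},{"fingers":-1,"x":0,"y":0.001,"z":0.0006,"spin":0},{"fingers":-1,"x":0,"y":0.001,"z":0.0006,"spin":0}]' 40; python3 -c "
from station import get_obs;o=get_obs();print(o['ee_pos'],o['eef_rot'],o['force'],o['moment'])"
```

```text
time_s: 16.2
ee_pos: [0.5216, 0.0048, 0.2029]
eef_rot: [-1.571, 0.0, -0.0]
force: [1.0, -1.5, 2.9]
grip_width: 0.0239
[0.52163785 0.00477485 0.20294322] [-1.57082548e+00  2.12630666e-05 -6.64310095e-05] [ 0.98648752 -1.51127468  2.89196997] [-0.12962961  0.0393216   0.02128147]
```

```bash
python3 -m handwheel '[{"fingers":-1,"x":0,"y":0,"z":-0.0002,"spin":0},{"fingers":-1,"x":0,"y":0.0002,"z":-0.0002,"spin":0},{"fingers":-1,"x":0,"y":0.0004,"z":-0.0002,"spin":0},{"fingers":-1,"x":0,"y":0.0006,"z":-0.0002,"spin":0},{"fingers":-1,"x":0,"y":0.0008,"z":-0.0002,"spin":0},{"fingers":-1,"x":0,"y":0.001,"z":-0.0002,"spin":0},{"fingers":-1,"x":0,"y":0.001,"z":-0.0002,"spin":0},{"fingers":-1,"x":0,"y":0.001,"z":-0.0002,"spin":0},{"fingers":-1,"x":0,"y":0.001,"z":-0.0002,"spin":0},{"fingers":-1,"x":0,"y":0.001,"z":-0.0002,"spin":0}]' 40; python3 -c "
from station import get_obs;o=get_obs();print(o['ee_pos'],o['eef_rot'],o['force'],o['moment'])"
```

```text
time_s: 17.2
ee_pos: [0.5216, 0.0046, 0.2019]
eef_rot: [-1.571, -0.0, -0.0]
force: [0.4, 0.3, 5.0]
grip_width: 0.0237
[0.52163951 0.00460448 0.20194977] [-1.57081139e+00 -1.18999592e-05 -4.21723722e-05] [0.36279725 0.34026481 5.01279064] [ 0.0076468   0.01554882 -0.03349077]
```

```bash
python3 -m handwheel '[{"fingers":-1,"x":0,"y":0.0002,"z":0,"spin":0},{"fingers":-1,"x":0,"y":0.0004,"z":0,"spin":0},{"fingers":-1,"x":0,"y":0.0006,"z":0,"spin":0},{"fingers":-1,"x":0,"y":0.0008,"z":0,"spin":0},{"fingers":-1,"x":0,"y":0.001,"z":0,"spin":0},{"fingers":-1,"x":0,"y":0.001,"z":0,"spin":0},{"fingers":-1,"x":0,"y":0.001,"z":0,"spin":0},{"fingers":-1,"x":0,"y":0.001,"z":0,"spin":0},{"fingers":-1,"x":0,"y":0.001,"z":0,"spin":0},{"fingers":-1,"x":0,"y":0.001,"z":0,"spin":0}]' 40; python3 -c "
from station import get_obs;o=get_obs();print(o['ee_pos'],o['eef_rot'],o['force'],o['moment'])"
```

```text
time_s: 18.2
ee_pos: [0.5216, 0.0046, 0.2009]
eef_rot: [-1.571, 0.0, -0.0]
force: [-1.2, 0.8, 3.8]
grip_width: 0.0239
[0.52163904 0.0045845  0.2009328 ] [-1.57077898e+00  2.39781473e-05 -9.25685752e-05] [-1.22461784  0.84042135  3.76924483] [ 0.02140408  0.03394673 -0.02088907]
```

```bash
python3 -m handwheel '[{"fingers":-1,"x":0,"y":0.0002,"z":0,"spin":0},{"fingers":-1,"x":0,"y":0.0004,"z":0,"spin":0},{"fingers":-1,"x":0,"y":0.0006,"z":0,"spin":0},{"fingers":-1,"x":0,"y":0.0008,"z":0,"spin":0},{"fingers":-1,"x":0,"y":0.001,"z":0,"spin":0},{"fingers":-1,"x":0,"y":0.001,"z":0,"spin":0},{"fingers":-1,"x":0,"y":0.001,"z":0,"spin":0},{"fingers":-1,"x":0,"y":0.001,"z":0,"spin":0},{"fingers":-1,"x":0,"y":0.001,"z":0,"spin":0},{"fingers":-1,"x":0,"y":0.001,"z":0,"spin":0}]' 40; python3 -c "
from station import get_obs;o=get_obs();print(o['ee_pos'],o['eef_rot'],o['force'],o['moment'])"
```

```text
time_s: 19.2
ee_pos: [0.5216, 0.0046, 0.1999]
eef_rot: [-1.571, 0.0, -0.0]
force: [-0.1, -0.1, 2.6]
grip_width: 0.0239
[0.52161967 0.00459242 0.19992466] [-1.57078315e+00  6.56564740e-05 -6.46558836e-05] [-0.06011111 -0.09936974  2.60204041] [-0.05469435  0.04288527  0.02579   ]
```

```bash
python3 -m handwheel '[{"fingers":-1,"x":0,"y":0.0002,"z":0,"spin":0},{"fingers":-1,"x":0,"y":0.0004,"z":0,"spin":0},{"fingers":-1,"x":0,"y":0.0006,"z":0,"spin":0},{"fingers":-1,"x":0,"y":0.0008,"z":0,"spin":0},{"fingers":-1,"x":0,"y":0.001,"z":0,"spin":0},{"fingers":-1,"x":0,"y":0.001,"z":0,"spin":0},{"fingers":-1,"x":0,"y":0.001,"z":0,"spin":0},{"fingers":-1,"x":0,"y":0.001,"z":0,"spin":0},{"fingers":-1,"x":0,"y":0.001,"z":0,"spin":0},{"fingers":-1,"x":0,"y":0.001,"z":0,"spin":0}]' 40; python3 -c "
from station import get_obs;o=get_obs();print(o['ee_pos'],o['eef_rot'],o['force'],o['moment'])"
```

```text
time_s: 20.2
ee_pos: [0.5216, 0.0046, 0.1989]
eef_rot: [-1.571, 0.0, -0.0]
force: [-0.1, -0.1, 1.4]
grip_width: 0.0235
[0.52161181 0.00457895 0.19890892] [-1.57082230e+00  8.79955927e-05 -8.68288142e-05] [-0.05182417 -0.06383736  1.37367116] [-0.07155978  0.08487958 -0.0213266 ]
```

```bash
python3 -m handwheel '[{"fingers":-1,"x":0,"y":0.0002,"z":0,"spin":0},{"fingers":-1,"x":0,"y":0.0004,"z":0,"spin":0},{"fingers":-1,"x":0,"y":0.0006,"z":0,"spin":0},{"fingers":-1,"x":0,"y":0.0008,"z":0,"spin":0},{"fingers":-1,"x":0,"y":0.001,"z":0,"spin":0},{"fingers":-1,"x":0,"y":0.001,"z":0,"spin":0},{"fingers":-1,"x":0,"y":0.001,"z":0,"spin":0},{"fingers":-1,"x":0,"y":0.001,"z":0,"spin":0},{"fingers":-1,"x":0,"y":0.001,"z":0,"spin":0},{"fingers":-1,"x":0,"y":0.001,"z":0,"spin":0}]' 40; python3 -c "
from station import get_obs;o=get_obs();print(o['ee_pos'],o['eef_rot'],o['force'],o['moment'])"
```

```text
time_s: 21.2
ee_pos: [0.5216, 0.0046, 0.1979]
eef_rot: [-1.571, 0.0, -0.0]
force: [-0.5, 0.4, 0.3]
grip_width: 0.0239
[0.52161104 0.0045722  0.19791158] [-1.57084410e+00  1.07887792e-04 -3.94028815e-05] [-0.4692702   0.37140131  0.28123127] [ 0.04545277  0.0660293  -0.02014447]
```

```bash
python3 -m handwheel '[{"fingers":-1,"x":0,"y":0.0002,"z":0,"spin":0},{"fingers":-1,"x":0,"y":0.0004,"z":0,"spin":0},{"fingers":-1,"x":0,"y":0.0006,"z":0,"spin":0},{"fingers":-1,"x":0,"y":0.0008,"z":0,"spin":0},{"fingers":-1,"x":0,"y":0.001,"z":0,"spin":0},{"fingers":-1,"x":0,"y":0.001,"z":0,"spin":0},{"fingers":-1,"x":0,"y":0.001,"z":0,"spin":0},{"fingers":-1,"x":0,"y":0.001,"z":0,"spin":0},{"fingers":-1,"x":0,"y":0.001,"z":0,"spin":0},{"fingers":-1,"x":0,"y":0.001,"z":0,"spin":0}]' 40; python3 -c "
from station import get_obs;o=get_obs();print(o['ee_pos'],o['eef_rot'],o['force'],o['moment'])"
```

```text
time_s: 22.2
ee_pos: [0.5217, 0.0046, 0.197]
eef_rot: [-1.571, -0.0, -0.0]
force: [0.2, 0.1, 2.6]
grip_width: 0.0237
[0.52167513 0.00457818 0.19700265] [-1.57082359e+00 -1.30389013e-04 -7.41849206e-05] [0.1770818  0.08977587 2.60509529] [ 0.04356906  0.20304304 -0.01358023]
```

```bash
python3 -m handwheel '[{"fingers":-1,"x":0,"y":-0.001,"z":0,"spin":0},{"fingers":-1,"x":0,"y":-0.003,"z":0,"spin":0},{"fingers":-1,"x":0,"y":-0.007,"z":0,"spin":0},{"fingers":-1,"x":0,"y":-0.012,"z":0,"spin":0},{"fingers":-1,"x":0,"y":-0.018,"z":0,"spin":0},{"fingers":-1,"x":0,"y":-0.025,"z":0,"spin":0},{"fingers":-1,"x":0,"y":-0.032,"z":0,"spin":0},{"fingers":-1,"x":0,"y":-0.038,"z":0,"spin":0},{"fingers":-1,"x":0,"y":-0.04,"z":0,"spin":0},{"fingers":-1,"x":0,"y":-0.04,"z":0,"spin":0}]' 40; python3 -c "
from station import get_obs;o=get_obs();print(o['ee_pos'],o['eef_rot'],o['force'],o['moment'])"
```

```text
time_s: 23.2
ee_pos: [0.5217, 0.0046, 0.2372]
eef_rot: [-1.571, -0.0, -0.0]
force: [-0.8, -0.6, -2.6]
grip_width: 0.0238
[0.52168748 0.00455902 0.23716868] [-1.57083779e+00 -3.34716066e-04 -1.41036092e-04] [-0.81903663 -0.61482987 -2.55635875] [-0.03047225  0.01709893 -0.04721454]
```

Pull weight is right (about 1 N heavier). I'll lift clear of the well.

```bash
python3 -m handwheel '[{"fingers":-1,"x":0,"y":-0.004,"z":0,"spin":0},{"fingers":-1,"x":0,"y":-0.012,"z":0,"spin":0},{"fingers":-1,"x":0,"y":-0.022,"z":0,"spin":0},{"fingers":-1,"x":0,"y":-0.033,"z":0,"spin":0},{"fingers":-1,"x":0,"y":-0.044,"z":0,"spin":0},{"fingers":-1,"x":0,"y":-0.055,"z":0,"spin":0},{"fingers":-1,"x":0,"y":-0.066,"z":0,"spin":0},{"fingers":-1,"x":0,"y":-0.076,"z":0,"spin":0},{"fingers":-1,"x":0,"y":-0.083,"z":0,"spin":0},{"fingers":-1,"x":0,"y":-0.085,"z":0,"spin":0}]' 40
python3 - <<'E'
from h import *
p,d=cams.camera("scene");np.savez("pics/scene2.npz",p=p,d=d);o=get_obs();e=o['ee_pos'];print(e,o['force'])
print(proj("scene",[e-[0,0,.034],e-[0,0,.127],e-[0,0,.167]]))
u,v=proj("scene",[e-[0,0,.1]])[0].astype(int)
cv2.imwrite("pics/c2.png",cv2.resize(p[v-45:v+45,u-45:u+45,::-1],(540,540),interpolation=cv2.INTER_CUBIC));print(u,v)
# rest, refined from first pictures
for n,(a,b,c,f) in {"top":(330,215,376,262),"scene":(200,125,250,170)}.items():
    q=np.load(f"pics/{n}0.npz")["p"][b:f,a:c];H=cv2.cvtColor(cv2.resize(q,None,fx=8,fy=8,interpolation=cv2.INTER_CUBIC),cv2.COLOR_RGB2HSV)
    m=((H[...,1]<80)&(H[...,2]<140)).astype(np.uint8);k=max(cv2.findContours(m,0,cv2.CHAIN_APPROX_NONE)[0],key=cv2.contourArea).reshape(-1,2)
    P=plane(n,(k+.5)/8-.5+[a,b],.042)*1000;np.save(f"pics/fork_{n}.npy",P)
    r=cv2.minAreaRect(np.float32(P[:,:2]));print(n,r)
    ap=cv2.approxPolyDP(np.float32(P[:,:2]).reshape(-1,1,2),2.5,True).reshape(-1,2);print(ap.round(1).tolist())
E
```

```text
time_s: 24.2
ee_pos: [0.5218, 0.0046, 0.3228]
eef_rot: [-1.571, -0.001, -0.0]
force: [0.4, -0.0, -3.0]
grip_width: 0.0236
[0.52175251 0.00458244 0.32254737] [ 0.11022709  0.21231221 -3.5530417 ]
[[257.79995242 157.01856713]
 [258.31398857 178.41601432]
 [258.51682155 186.86876255]]
258 172
top ((471.0959777832031, -317.726318359375), (58.849334716796875, 62.46644592285156), 88.7618179321289)
[[501.1000061035156, -289.79998779296875], [455.70001220703125, -290.3999938964844], [450.6000061035156, -299.0], [444.5, -300.6000061035156], [445.79998779296875, -304.70001220703125], [452.5, -308.5], [474.6000061035156, -310.1000061035156], [477.0, -321.70001220703125], [472.6000061035156, -325.29998779296875], [450.6000061035156, -325.29998779296875], [439.5, -337.8999938964844], [447.29998779296875, -338.3999938964844], [454.6000061035156, -346.0], [499.6000061035156, -347.3999938964844]]
scene ((469.8298034667969, -317.5579833984375), (63.210819244384766, 67.27376556396484), 88.1045913696289)
[[436.5, -342.1000061035156], [449.0, -337.5], [452.5, -348.6000061035156], [500.29998779296875, -348.0], [503.6000061035156, -289.6000061035156], [465.20001220703125, -286.3999938964844], [454.6000061035156, -288.1000061035156], [448.8999938964844, -294.70001220703125], [438.5, -293.5], [439.1000061035156, -298.5], [453.6000061035156, -308.79998779296875], [473.5, -307.5], [480.20001220703125, -313.0], [474.79998779296875, -323.79998779296875], [453.29998779296875, -324.1000061035156], [438.8999938964844, -331.8999938964844]]
```

View pics/c2.png

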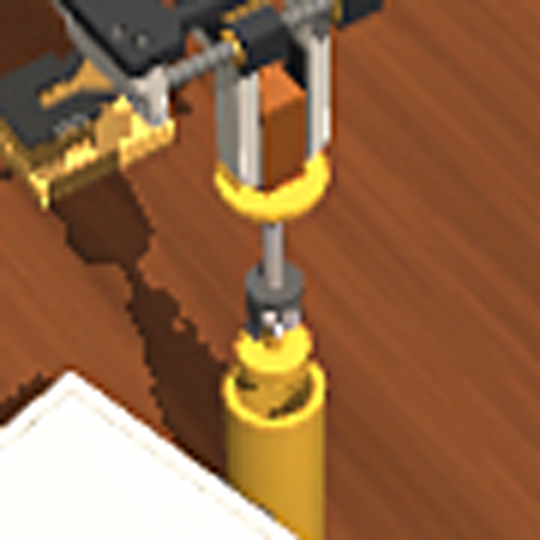

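Scene crop: the pin hangs upright in the cage, with its foot at crop (272,350) above the rim at (272,385) and the ball inside the cage at (272,320). Next I'll refine the slot axis and the block edges.

Run:
```python
from h import *
for n,(a,b,c,f) in {"top":(330,215,376,262),"scene":(200,125,250,170)}.items():
    P=np.load(f"pics/fork_{n}.npy")[:,:2]
    def ln(sel,ax):  # fit
        Q=P[sel];k=np.polyfit(Q[:,ax],Q[:,1-ax],1);return k
    s=(P[:,0]>455)&(P[:,0]<470)
    for nm,lo,hi in(("slot+",-314,-302),("slot-",-332,-319),("side+",-298,-280),("side-",-360,-340)):
        t=s&(P[:,1]>lo)&(P[:,1]<hi)
        if t.sum()>5:k=ln(t,0);print(n,nm,t.sum(),"y@463",round(np.polyval(k,463),1),"deg",round(np.degrees(np.arctan(k[0])),1))
    t=(P[:,0]>490)&(P[:,1]<-297)&(P[:,1]>-340);k=ln(t,1);print(n,"back x@-317",round(np.polyval(k,-317),1),"deg",round(-np.degrees(np.arctan(k[0])),1))
    t=(abs(P[:,1]+317)<4)&(P[:,0]<490);print(n,"slot end x",P[t][:,0].max().round(1),np.median(P[t][:,0]).round(1))
    q=np.load(f"pics/{n}0.npz")["p"][b:f,a:c];H=cv2.cvtColor(cv2.resize(q,None,fx=8,fy=8,interpolation=cv2.INTER_CUBIC),cv2.COLOR_RGB2HSV)
    m=((H[...,2]>185)|((H[...,1]<80)&(H[...,2]<140))).astype(np.uint8);k=max(cv2.findContours(m,0,cv2.CHAIN_APPROX_NONE)[0],key=cv2.contourArea).reshape(-1,2)
    B=plane(n,(k+.5)/8-.5+[a,b],.018)*1000;x=B[(B[:,0]>415)&(B[:,0]<435)]
    print(n,"block sides y@425",np.median(x[x[:,1]>-317,1]).round(1),np.median(x[x[:,1]<-317,1]).round(1),"front x",np.median(B[(abs(B[:,1]+317)<20)&(B[:,0]<430)][:,0]).round(1))
```

```text
top slot+ 37 y@463 -308.7 deg -0.6
top slot- 36 y@463 -325.4 deg -2.6
top side+ 36 y@463 -289.5 deg 3.2
top side- 37 y@463 -346.2 deg -1.2
top back x@-317 502.0 deg -1.1
top slot end x 477.4 477.3
top block sides y@425 -271.4 -358.5 front x 407.3
scene slot+ 28 y@463 -308.4 deg 0.2
scene slot- 28 y@463 -324.4 deg 1.6
scene side+ 27 y@463 -287.1 deg 2.9
scene side- 27 y@463 -347.9 deg 2.5
scene back x@-317 502.8 deg -1.3
scene slot end x 480.2 479.1
scene block sides y@425 -265.5 -347.9 front x 408.5
```

```bash
python3 -m handwheel '[{"fingers":-1,"x":-0.005,"y":0,"z":-0.013,"spin":0.1},{"fingers":-1,"x":-0.016,"y":0,"z":-0.045,"spin":0.2},{"fingers":-1,"x":-0.03,"y":0,"z":-0.085,"spin":0.3},{"fingers":-1,"x":-0.045,"y":0,"z":-0.126,"spin":0.5},{"fingers":-1,"x":-0.06,"y":0,"z":-0.168,"spin":0.6},{"fingers":-1,"x":-0.075,"y":0,"z":-0.21,"spin":0.8},{"fingers":-1,"x":-0.09,"y":0,"z":-0.252,"spin":0.9},{"fingers":-1,"x":-0.103,"y":0,"z":-0.288,"spin":1.1},{"fingers":-1,"x":-0.111,"y":0,"z":-0.31,"spin":1.2},{"fingers":-1,"x":-0.1147,"y":0,"z":-0.3204,"spin":1.2}]' 40
```

```text
time_s: 25.25
ee_pos: [0.4053, -0.3178, 0.3214]
eef_rot: [-1.57, 0.001, -0.024]
force: [-0.3, 0.8, -1.8]
grip_width: 0.0238
```

```bash
python3 -m handwheel '[{"fingers":-1,"x":0,"y":0.008,"z":0,"spin":0},{"fingers":-1,"x":0,"y":0.026,"z":0,"spin":0},{"fingers":-1,"x":0,"y":0.046,"z":0,"spin":0},{"fingers":-1,"x":0,"y":0.066,"z":0,"spin":0},{"fingers":-1,"x":0,"y":0.086,"z":0,"spin":0},{"fingers":-1,"x":0,"y":0.104,"z":0,"spin":0},{"fingers":-1,"x":0,"y":0.118,"z":0,"spin":0},{"fingers":-1,"x":0,"y":0.128,"z":0,"spin":0},{"fingers":-1,"x":0,"y":0.132,"z":0,"spin":0},{"fingers":-1,"x":0,"y":0.1335,"z":0,"spin":0}]' 40
python3 - <<'E'
from h import *
T=[]
for n in("scene","top"):
    p,d=cams.camera(n);np.savez(f"pics/{n}3.npz",p=p,d=d);o=get_obs();e=o['ee_pos'];print(e,o['eef_rot'],o['force'])
    u,v=proj(n,[[.44,-.317,.06]])[0].astype(int);T.append(cv2.resize(p[v-30:v+30,u-30:u+30,::-1],(400,400),interpolation=cv2.INTER_CUBIC));print(n,u,v)
    print(proj(n,[e-[0,0,.127],e-[0,0,.167],[.4708,-.3171,.042],[.4368,-.3164,.042]]).round(1).tolist())
cv2.imwrite("pics/c3.png",np.hstack(T))
E
```

```text
time_s: 26.25
ee_pos: [0.4071, -0.3154, 0.1883]
eef_rot: [-1.571, 0.0, -0.02]
force: [-0.1, 0.5, -1.3]
grip_width: 0.0239
[ 0.40710397 -0.31556021  0.18850308] [-1.57092867e+00 -2.03274485e-04 -2.06339213e-02] [ 0.07468948 -0.37775444 -2.13692722]
scene 227 135
[[235.6, 131.9], [236.2, 139.6], [220.8, 142.7], [228.9, 138.9]]
[ 0.40713076 -0.31570702  0.18881394] [-1.57117908e+00 -4.62147123e-04 -2.07244702e-02] [ 0.09476866  0.53980393 -1.22443592]
top 354 242
[[354.3, 252.2], [351.4, 253.2], [353.0, 233.4], [352.9, 243.7]]
```

View pics/c3.png

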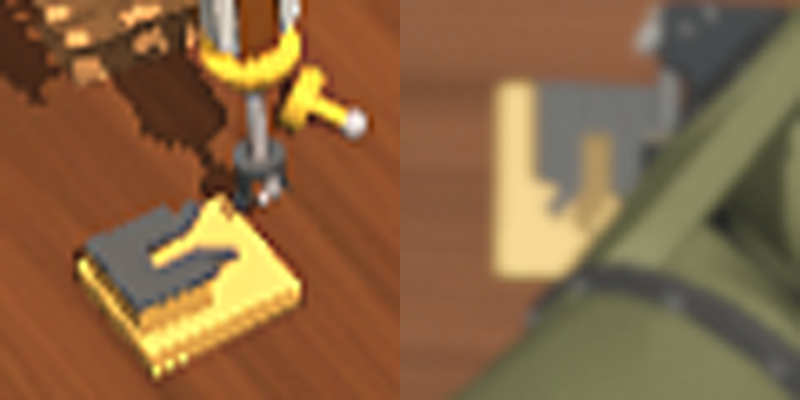

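The scene crop shows the pin is no longer in the cage: its foot is at about crop (305,95) and its ball at about (350,122), beside the picker. I need to know where it is and whether it has come to rest.

Run:
```python
from h import *
f=np.load("pics/scene3.npz");W0=world("scene",f["d"])
p,d=cams.camera("scene");np.savez("pics/scene4.npz",p=p,d=d);W=world("scene",d);o=get_obs();print(o["time_s"],o["force"])
for w,nm in((W0,"t0"),(W,"t1")):
    for u,v in((243,119),(242,121),(244,118),(248,122),(249,123)): print(nm,u,v,w[v,u].round(3),end=";")
    print()
cv2.imwrite("pics/c4.png",cv2.resize(p[85:175,200:300,::-1],(800,720)[:2],interpolation=cv2.INTER_CUBIC)[:600])
```

```text
26.4 [-0.29744836 -0.98380293 -1.38586384]
t0 243 119 [ 0.331 -0.386  0.03 ];t0 242 121 [ 0.337 -0.385  0.024];t0 244 118 [ 0.325 -0.387  0.032];t0 248 122 [0.956 0.671 1.169];t0 249 123 [ 0.315 -0.369  0.014];
t1 243 119 [ 0.331 -0.386  0.03 ];t1 242 121 [ 0.336 -0.385  0.024];t1 244 118 [ 0.327 -0.384  0.035];t1 248 122 [ 0.315 -0.376  0.014];t1 249 123 [ 0.315 -0.369  0.014];
```

View pics/c4.png

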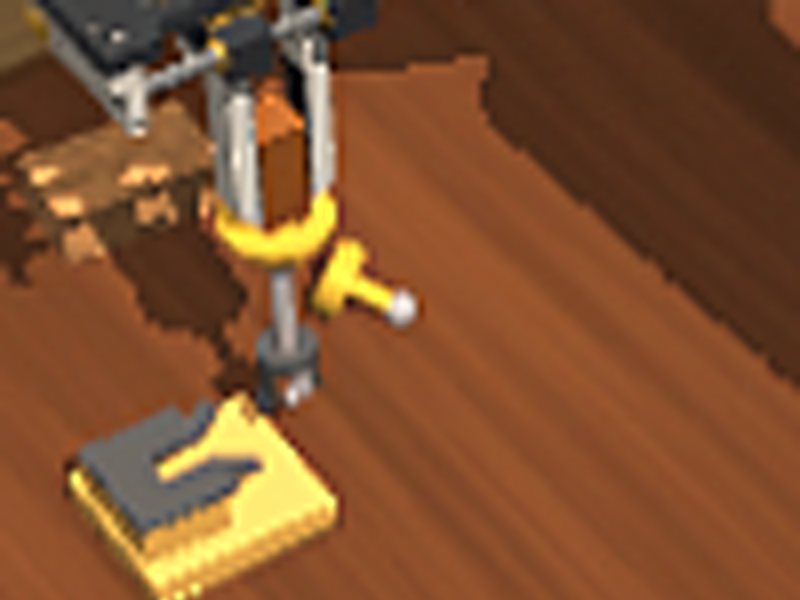

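The pin has come to rest on its side on the bench, with the foot at about (242.5,120) and the ball at about (250,123). The fast traverse shook it out of the cage. I'll measure its pose and try to stand it up again using only the picker.

Run:
```python
from h import *
f=np.load("pics/scene4.npz");p=f["p"];W=world("scene",f["d"]);a,b=236,110
H=cv2.cvtColor(p,cv2.COLOR_RGB2HSV)
print(H[112:130,238:256,0]);print(H[112:130,238:256,1]);print((W[112:130,238:256,2]*1000).astype(int))
y=np.zeros(H.shape[:2],bool);y[112:128,239:253]=True
foot=y&(H[...,1]>190)&(H[...,2]>150)&(H[...,0]>17);ball=y&(H[...,1]<110)&(H[...,2]>100)
for nm,m in(("yellow",foot),("ball",ball)):
    v,u=np.nonzero(m);print(nm,len(u),u.mean().round(2),v.mean().round(2))
v,u=np.nonzero(ball);print("ball xy z8/z18",plane("scene",[(u.mean(),v.mean())],.008).round(4),plane("scene",[(u.mean(),v.mean())],.0185).round(4))
print("foot",plane("scene",[(242.5,120)],.0198).round(4),plane("scene",[(242.5,120)],.0185).round(4))
t=np.load("pics/top3.npz")["p"];print("top px ball",proj("top",[[.315,-.368,.008]]))
```

```text
[[20 28 28 29  5 10 10 10 11 11 11 11 11 11 11 11 11 11]
 [29 28 29 19  7 10 10 10 11 11 11 11 11 11 11 11 11 11]
 [28 28 23 14 11 12  8 10 10 11 11 11 11 11 11 11 11 11]
 [27 22 17  8 17 20 22 12 10 11 11 11 11 11 11 11 10 11]
 [19 17  8 11 27 27 29 18  9 11 11 11 11 11 11 11 11 11]
 [13  6  5 18 29 26 27 17  8 10 11 11 10 11 11 11 11 11]
 [ 9  4 14 29 29 28 25  8  8 10 11 11 11 11 11 11 11 11]
 [10  8 18 30 29 30 21 15  7  9 10 11 11 11 10 11 11 11]
 [10 14 20 25 28 30 27 29 20 16  9  9 11 11 11 11 11 11]
 [ 9 18 21 22 23 21 24 29 30 29 20 12  7 11 11 11 10 11]
 [12 20 20 20 20  9 15 19 24 29 29  9 13  8 11 11 11 10]
 [12 19 20 21 19  6  8  7 16 19 23  0 17  9 11 11 11 11]
 [10 10 16 17 12  9 10 10  9  8 12  7 12  9 11 11 11 11]
 [10 10 10 11 10 10 11 10 11 10  9  9  9 10 11 11 11 11]
 [11 10 10 11 11 11 11 11 11 11 11 11 11 11 11 11 11 11]
 [30 10 10 11 11 11 11 11 11 11 10 11 11 11 11 11 11 11]
 [15 10 11 11 11 11 11 11 11 11 10 11 11 11 11 11 11 11]
 [15 11 11 11 11 11 11 11 12 11 11 11 11 11 11 11 11 10]]
[[198 179 178 180 175 181 177 177 178 178 178 178 181 180 179 180 179 178
[... 2506 characters left out ...]
    4]
 [   4   -1    1   -2    1   -1    0    4   -1    0   -1    2    0    6
     0   -1    0   -5]
 [  79    7    0    0    4    5    3    6   -2    2    2   -3    1    0
    -3    2   -1    1]
 [  83   82   -1    0    0   -3    0    2   -2    1   -5    7   -2    4
     4    3   -4    0]
 [  85   81    2    2    0    3    0    3    1    0    2    4    0   -2
     4   -2    0    0]
 [  81   79   -5    0    1    0   -1   -1    7   -1    7   -2   -2    0
     0    1    2    0]]
yellow 23 242.17 119.65
ball 14 249.0 123.5
ball xy z8/z18 [[ 0.3131 -0.3723  0.008 ]] [[ 0.3189 -0.3629  0.0185]]
foot [[ 0.3295 -0.3926  0.0198]] [[ 0.3288 -0.3938  0.0185]]
top px ball [[366.71691491 282.00164971]]
```

```bash
python3 -m handwheel '[{"fingers":-1,"x":-0.006,"y":-0.004,"z":-0.0015,"spin":2.5},{"fingers":-1,"x":-0.018,"y":-0.01,"z":-0.0045,"spin":7.5},{"fingers":-1,"x":-0.033,"y":-0.01,"z":-0.008,"spin":13.5},{"fingers":-1,"x":-0.048,"y":-0.01,"z":-0.012,"spin":19.5},{"fingers":-1,"x":-0.063,"y":-0.01,"z":-0.0155,"spin":25.5},{"fingers":-1,"x":-0.078,"y":-0.01,"z":-0.0195,"spin":31.5},{"fingers":-1,"x":-0.093,"y":-0.01,"z":-0.023,"spin":37.5},{"fingers":-1,"x":-0.106,"y":-0.005,"z":-0.0265,"spin":43},{"fingers":-1,"x":-0.115,"y":0,"z":-0.0285,"spin":46.5},{"fingers":-1,"x":-0.1184,"y":0.01,"z":-0.0295,"spin":47.8}]' 40
python3 - <<'E'
from h import *
T=[]
for n in("scene","top"):
    p,d=cams.camera(n);np.savez(f"pics/{n}5.npz",p=p,d=d);o=get_obs();e=o['ee_pos'];print(e,o['eef_rot'],o['force'])
    u,v=proj(n,[[.31,-.365,.03]])[0].astype(int);u=min(u,480);T.append(cv2.resize(p[v-25:v+25,u-25:u+25,::-1],(400,400),interpolation=cv2.INTER_CUBIC));print(n,u,v)
    print(proj(n,[e-[0,0,.127],e-[0,0,.1374],[.312,-.371,.008]]).round(1).tolist())
cv2.imwrite("pics/c5.png",np.hstack(T))
E
```

```text
time_s: 27.4
ee_pos: [0.2876, -0.3434, 0.1791]
eef_rot: [-1.571, -0.002, -0.858]
force: [0.2, -0.3, -1.7]
grip_width: 0.0237
[ 0.28716409 -0.34274253  0.17708622] [-1.57082165e+00  5.94529729e-04 -8.57613968e-01] [-0.23181632  1.31422167 -2.96900204]
scene 250 120
[[258.7, 117.1], [258.7, 119.1], [249.4, 123.6]]
[ 0.28753341 -0.34259715  0.17759047] [-1.57068420e+00  1.18880933e-03 -8.55288624e-01] [-0.20213508  0.29590428 -1.39077549]
top 367 283
[[362.5, 290.5], [361.7, 290.4], [367.6, 283.0]]
```

View pics/c5.png

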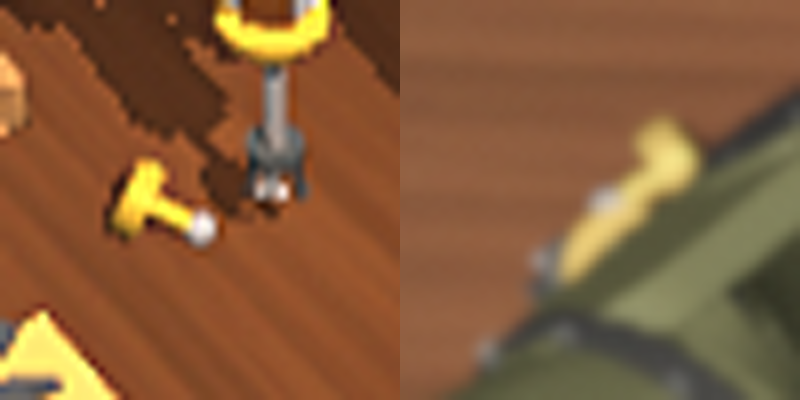

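Scene crop: the pin lies ball-down with the ball at crop (202,228) and the foot at (135,205). The cage hangs at (272,170), with its flared cheeks left and right, so one faces the ball. The top crop puts the ball at pixel (367.6,283.0), exactly where I predicted. I'll scoop under the ball with the flared cheek and tip the pin upright.

```bash
python3 -m handwheel '[{"fingers":-1,"x":0,"y":0.006,"z":0,"spin":0},{"fingers":-1,"x":0,"y":0.016,"z":0,"spin":0},{"fingers":-1,"x":0,"y":0.026,"z":0,"spin":0},{"fingers":-1,"x":0,"y":0.034,"z":0,"spin":0},{"fingers":-1,"x":0,"y":0.0375,"z":0,"spin":0},{"fingers":-1,"x":0.002,"y":0.0375,"z":0,"spin":0},{"fingers":-1,"x":0.005,"y":0.0375,"z":0,"spin":0},{"fingers":-1,"x":0.009,"y":0.0375,"z":0,"spin":0},{"fingers":-1,"x":0.013,"y":0.0375,"z":0,"spin":0},{"fingers":-1,"x":0.016,"y":0.0375,"z":0,"spin":0}]' 40; python3 -c "
from station import get_obs;o=get_obs();print(o['ee_pos'],o['eef_rot'],o['force'],o['moment'])"
```

```text
time_s: 28.5
ee_pos: [0.2987, -0.3553, 0.1411]
eef_rot: [-1.571, -0.0, -0.855]
force: [0.3, 0.3, -0.7]
grip_width: 0.0236
[ 0.29874608 -0.35528093  0.14114034] [-1.57084697e+00 -4.29099134e-04 -8.55283207e-01] [ 0.32405553  0.30750912 -0.74429414] [ 0.12140072  0.31401385 -0.00280275]
```

```bash
python3 -m handwheel '[{"fingers":-1,"x":0.004,"y":0.001,"z":0,"spin":0},{"fingers":-1,"x":0.0065,"y":-0.004,"z":0,"spin":0},{"fingers":-1,"x":0.0095,"y":-0.009,"z":0,"spin":0},{"fingers":-1,"x":0.0115,"y":-0.0125,"z":0,"spin":0},{"fingers":-1,"x":0.0135,"y":-0.016,"z":0,"spin":0},{"fingers":-1,"x":0.018,"y":-0.0215,"z":0,"spin":0},{"fingers":-1,"x":0.021,"y":-0.0243,"z":0,"spin":0},{"fingers":-1,"x":0.0245,"y":-0.027,"z":0,"spin":0},{"fingers":-1,"x":0.0295,"y":-0.03,"z":0,"spin":0},{"fingers":-1,"x":0.0345,"y":-0.032,"z":0,"spin":0}]' 40
python3 - <<'E'
from h import *
p,d=cams.camera("scene");np.savez("pics/scene6.npz",p=p,d=d);o=get_obs();e=o['ee_pos'];print(e,o['force'])
W=world("scene",d)
H=cv2.cvtColor(p,cv2.COLOR_RGB2HSV);y=np.zeros(H.shape[:2],bool);y[100:150,200:275]=True
m=y&(H[...,0]>18)&(H[...,0]<34)&(H[...,1]>160)&(W[...,2]<.06)
n,l,s,c=cv2.connectedComponentsWithStats(m.astype(np.uint8));print([(s[i].tolist(),c[i].round(1).tolist(),np.percentile(W[...,2][l==i],[10,90]).round(3).tolist()) for i in range(1,n) if s[i][4]>5])
cv2.imwrite("pics/c6.png",cv2.resize(p[95:155,210:290,::-1],(800,600),interpolation=cv2.INTER_CUBIC))
E
```

```text
time_s: 29.5
ee_pos: [0.3214, -0.3813, 0.1732]
eef_rot: [-1.571, -0.0, -0.855]
force: [-1.0, 0.3, -0.7]
grip_width: 0.0236
[ 0.32176776 -0.38179099  0.17347754] [ 0.06902014  0.56381685 -1.03437224]
[([230, 114, 9, 10, 63], [234.1, 118.7], [0.011, 0.03])]
```

View pics/c6.png

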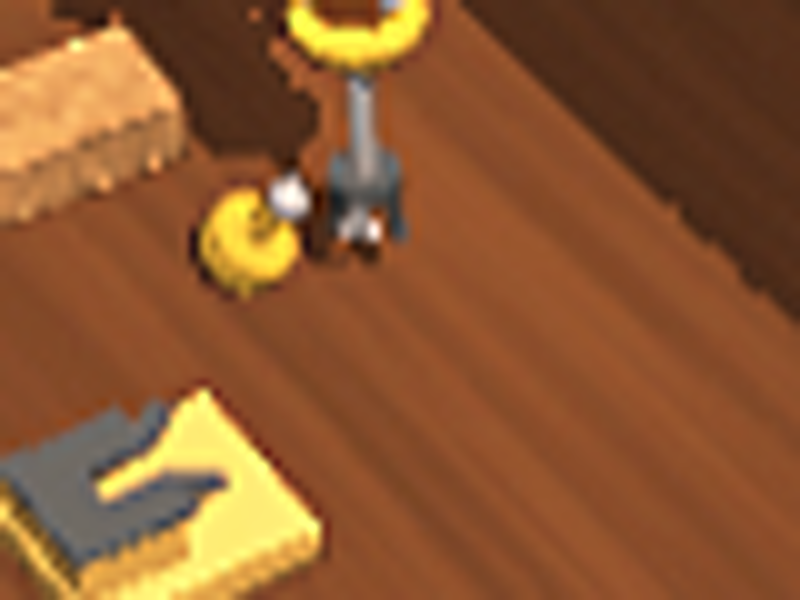

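The pin is tipping up: ball at crop (290,195), foot at (248,240), and the cheek behind the ball. I'll compare frames to see whether it is still moving.

Run:
```python
from h import *
for i in range(3):
    p,d=cams.camera("scene");H=cv2.cvtColor(p,cv2.COLOR_RGB2HSV);W=world("scene",d)
    b=np.argwhere(H[105:130,225:243,1]<100)+[105,225];z=W[...,2][tuple(b.T)]
    y=np.zeros(H.shape[:2],bool);y[105:150,220:250]=True;f=np.argwhere(y&(H[...,0]>18)&(H[...,0]<34)&(H[...,1]>160)&(W[...,2]<.06))
    print(len(b),b.mean(0)[::-1].round(2),np.percentile(z,[10,50,90]).round(3),"foot",f.mean(0)[::-1].round(2),len(f))
np.savez("pics/scene7.npz",p=p,d=d);print(get_obs()["time_s"])
for t in (0,20,40,60,90):pass
```

```text
13 [232.85 113.54] [0.007 0.041 0.049] foot [233.06 121.4 ] 68
14 [232.29 113.5 ] [-0.     0.04   0.045] foot [232.96 121.43] 68
14 [232.29 113.5 ] [0.002 0.041 0.048] foot [232.72 121.68] 71
29.7
```

The pin is now standing upright and still. Next I'll measure its ball.

Run:
```python
from h import *
p0,d0=cams.camera("top");np.savez("pics/top7.npz",p=p0,d=d0)
p=np.load("pics/scene7.npz")["p"];H=cv2.cvtColor(p,cv2.COLOR_RGB2HSV)
print(H[108:128,225:242,1]);print(H[108:128,225:242,2])
for uv in((232.3,113.5),(232.0,113.5)):print(plane("scene",[uv],.040).round(4))
# silhouette of foot base: extents
print("foot top face centre z14",plane("scene",[(232.7,120.5)],.014).round(4))
b=plane("scene",[(232.3,113.5)],.040)[0];u,v=proj("top",[b])[0];print("top px",u,v)
v,u=int(round(v)),int(round(u));Ht=cv2.cvtColor(p0,cv2.COLOR_RGB2HSV);print(Ht[v-9:v+9,u-9:u+9,1]);print(Ht[v-9:v+9,u-9:u+9,0]);print(u,v,get_obs()["ee_pos"])
```

```text
[[160 154 155 165 179 174 169 173 176 177 169 173 175 171 169 169 179]
 [152 154 154 167 182 180 167 172 169 174 167 171 170 167 170 177 177]
 [156 155 158 168 178 184 191 193 187 182 179 175 169 171 164 178 180]
 [158 169 179 184 179 189 155 131 172 194 182 180 175 179 172 181 180]
 [180 183 179 179 184 185  46  51  55 151 189 178 177 166 177 180 181]
 [176 182 178 177 186 148  26   0  22  71 194 180 179 177 173 173 183]
 [177 178 178 179 187 130  27   5  24  71 189 179 178 174 176 177 181]
 [176 180 176 182 179 174  33  43  15 194 190 173 176 165 171 170 183]
 [175 171 175 168 187 205 199 175 197 193 194 188 170 174 166 169 175]
 [180 173 173 181 190 195 197 200 198 184 179 186 189 177 175 175 182]
 [179 179 171 193 178 179 199 197 199 191 177 175 190 177 180 169 172]
 [178 176 170 197 179 181 186 197 197 187 179 178 195 176 180 166 169]
 [175 175 173 193 182 181 182 186 189 181 180 185 195 173 179 178 175]
 [175 176 177 167 199 193 184 181 183 185 192 198 190 170 177 179 178]
 [175 176 176 177 197 197 195 193 194 195 199 199 185 176 175 176 179]
 [177 177 176 178 190 193 196 198 1
[... 3617 characters left out ...]
0 19 19 18 22 28 31 30 30]
 [18 21 22 22 22 22 21 20 18 17 18 19 22 26 30 30 31 30]
 [19 22 22 22 22 22 20 18 17 17 19 23 27 30 31 30 31 31]
 [19 22 22 22 22 22 21 20 19 22 24 29 30 30 31 30 29 30]
 [19 21 22 22 22 22 21 21 23 27 29 31 30 31 31 30 30 31]
 [20 21 22 22 22 22 21 22 27 29 29 29 31 31 31 30 30 29]
 [22 22 22 22 21 21 22 25 29 30 30 30 30 30 30 29 29 28]
 [22 22 22 21 21 22 26 30 30 30 30 32 30 29 29 29 29 29]
 [22 22 22 21 23 27 30 30 30 30 30 29 29 29 29 30 29 29]
 [22 22 22 24 28 31 30 30 30 30 30 30 29 29 29 29 29 30]
 [22 22 25 29 30 30 30 31 30 30 30 29 29 29 29 30 29 30]
 [22 25 28 31 30 30 31 30 30 29 30 29 30 29 29 30 30 30]]
387 271 [ 0.32096296 -0.3807971   0.17273304]
```

Both views agree on the upright pin's ball to about 1.5 mm: (0.3534, -0.4267). I'll move over it.

```bash
python3 -m handwheel '[{"fingers":-1,"x":-0.003,"y":-0.006,"z":0,"spin":0},{"fingers":-1,"x":-0.003,"y":-0.018,"z":0,"spin":0},{"fingers":-1,"x":0,"y":-0.028,"z":0,"spin":0},{"fingers":-1,"x":0.01,"y":-0.032,"z":-0.001,"spin":0},{"fingers":-1,"x":0.022,"y":-0.032,"z":-0.002,"spin":0},{"fingers":-1,"x":0.034,"y":-0.032,"z":-0.0035,"spin":0},{"fingers":-1,"x":0.045,"y":-0.032,"z":-0.005,"spin":0},{"fingers":-1,"x":0.053,"y":-0.032,"z":-0.0057,"spin":0},{"fingers":-1,"x":0.0559,"y":-0.032,"z":-0.0057,"spin":0},{"fingers":-1,"x":0.0559,"y":-0.028,"z":-0.0057,"spin":0}]' 40
python3 - <<'E'
from h import *
p,d=cams.camera("scene");np.savez("pics/scene8.npz",p=p,d=d);o=get_obs();e=o['ee_pos'];print(e,o['eef_rot'],o['force'])
print(proj("scene",[e-[0,0,.127],e-[0,0,.1374],[.3534,-.4267,.040]]).round(1).tolist())
H=cv2.cvtColor(p,cv2.COLOR_RGB2HSV);print(H[92:124,224:241,1]);
E
```

```text
time_s: 30.75
ee_pos: [0.3537, -0.4271, 0.2014]
eef_rot: [-1.571, -0.001, -0.855]
force: [0.3, 0.6, -1.4]
grip_width: 0.0234
[ 0.35328752 -0.42658129  0.20032204] [-1.57069326e+00  5.66207446e-04 -8.55295149e-01] [ 0.25024049  0.01272657 -2.60724017]
[[231.8, 107.1], [232.0, 109.2], [232.3, 113.6]]
[[171 173 166 165 181 197 201 205 210 186 174 176 179 182 184 175 181]
 [179 173 163 162 166 184  46  31  41 183 183 179 178 179 177 184 173]
 [181 180 174 171 173 190  83  24  20 172 183 180 178 176 176 178 182]
 [171 172 180 183 177 193  72  23  16 180 186 182 176 176 175 177 175]
 [175 172 173 181 183 193 133  30  16 185 185 178 179 178 174 174 180]
 [181 177 174 172 179 194 130  22  21 159 187 180 175 179 179 178 176]
 [178 171 176 172 177 191 134  24  20 155 186 180 175 180 179 181 176]
 [168 180 179 177 176 188 143  28  25 146 189 180 180 180 177 180 181]
 [156 175 173 178 182 183 167  29  29  97 173 182 185 178 180 179 173]
 [156 160 179 181 185  90  12  34  36  17  36 117 188 182 178 176 179]
 [154 152 176 189 141   5  12  39  40  23   2  31 191 180 180 181 178]
 [157 151 157 181 1
[... 772 characters left out ...]
175 177 181 188 130  28   3  23  71 191 178 180 177 177 179]
 [179 176 179 176 177 179 175  34  44  14 195 192 171 178 178 176 177]
 [179 175 175 177 168 189 203 201 174 195 193 194 188 169 178 179 177]
 [179 178 177 171 183 189 194 197 201 201 182 179 185 190 177 177 177]
 [178 178 177 169 194 177 180 198 197 198 192 177 175 191 176 176 179]
 [175 178 178 172 198 179 181 186 198 196 187 180 177 194 178 180 179]
 [175 177 176 167 192 183 181 182 186 190 179 181 185 193 173 178 181]
 [174 174 176 176 174 198 193 182 181 182 186 190 198 193 175 176 178]
 [176 178 178 176 179 195 199 194 193 195 197 199 200 185 176 180 177]
 [177 181 179 178 179 190 191 196 199 197 194 195 194 176 179 180 176]]
```

```bash
python3 -m handwheel '[{"fingers":-1,"x":0,"y":0.003,"z":0,"spin":0},{"fingers":-1,"x":0,"y":0.007,"z":0,"spin":0},{"fingers":-1,"x":0,"y":0.011,"z":0,"spin":0},{"fingers":-1,"x":0,"y":0.015,"z":0,"spin":0},{"fingers":-1,"x":0,"y":0.018,"z":0,"spin":0},{"fingers":-1,"x":0,"y":0.021,"z":0,"spin":0},{"fingers":-1,"x":0,"y":0.023,"z":0,"spin":0},{"fingers":-1,"x":0,"y":0.025,"z":0,"spin":0},{"fingers":-1,"x":0,"y":0.026,"z":0,"spin":0},{"fingers":-1,"x":0,"y":0.026,"z":0,"spin":0}]' 40; python3 -c "
from station import get_obs;o=get_obs();print(o['ee_pos'],o['eef_rot'],o['force'],o['moment'])"
```

```text
time_s: 31.8
ee_pos: [0.3537, -0.4268, 0.1751]
eef_rot: [-1.57, -0.001, -0.855]
force: [1.0, 0.2, 1.1]
grip_width: 0.0238
[ 0.35366179 -0.42683042  0.17514806] [-1.57047707e+00 -5.65824537e-04 -8.55205188e-01] [0.96426165 0.22476183 1.11938066] [ 0.23768317 -0.44056654  0.03812083]
```

```bash
python3 -m handwheel '[{"fingers":-1,"x":0,"y":0,"z":0.0005,"spin":0},{"fingers":-1,"x":0,"y":0.0004,"z":0.0008,"spin":0},{"fingers":-1,"x":0,"y":0.0008,"z":0.0008,"spin":0},{"fingers":-1,"x":0,"y":0.0012,"z":0.0008,"spin":0},{"fingers":-1,"x":0,"y":0.0016,"z":0.0008,"spin":0},{"fingers":-1,"x":0,"y":0.002,"z":0.0008,"spin":0},{"fingers":-1,"x":0,"y":0.0024,"z":0.0008,"spin":0},{"fingers":-1,"x":0,"y":0.0028,"z":0.0008,"spin":0},{"fingers":-1,"x":0,"y":0.003,"z":0.0008,"spin":0},{"fingers":-1,"x":0,"y":0.003,"z":0.0008,"spin":0}]' 40; python3 -c "
from station import get_obs;o=get_obs();print(o['ee_pos'],o['eef_rot'],o['force'],o['moment'])"
```

```text
time_s: 32.8
ee_pos: [0.3542, -0.4265, 0.1721]
eef_rot: [-1.571, -0.001, -0.855]
force: [2.6, -0.2, 4.6]
grip_width: 0.0238
[ 0.35418028 -0.42651064  0.17214511] [-1.57081512e+00 -8.10786958e-04 -8.55309079e-01] [ 2.55283186 -0.23435148  4.63178637] [-0.11279628 -0.83425964  0.01880336]
```

```bash
python3 -m handwheel '[{"fingers":-1,"x":0.0004,"y":0,"z":0.0004,"spin":0},{"fingers":-1,"x":0.0007,"y":0.0002,"z":0.0006,"spin":0},{"fingers":-1,"x":0.0007,"y":0.0006,"z":0.0006,"spin":0},{"fingers":-1,"x":0.0007,"y":0.001,"z":0.0006,"spin":0},{"fingers":-1,"x":0.0007,"y":0.0014,"z":0.0006,"spin":0},{"fingers":-1,"x":0.0007,"y":0.0018,"z":0.0006,"spin":0},{"fingers":-1,"x":0.0007,"y":0.002,"z":0.0006,"spin":0},{"fingers":-1,"x":0.0007,"y":0.002,"z":0.0006,"spin":0},{"fingers":-1,"x":0.0007,"y":0.002,"z":0.0006,"spin":0},{"fingers":-1,"x":0.0007,"y":0.002,"z":0.0006,"spin":0}]' 40; python3 -c "
from station import get_obs;o=get_obs();print(o['ee_pos'],o['eef_rot'],o['force'],o['moment'])"
```

```text
time_s: 33.8
ee_pos: [0.3549, -0.4264, 0.1698]
eef_rot: [-1.571, 0.0, -0.855]
force: [1.4, -0.1, 2.4]
grip_width: 0.0238
[ 0.35487104 -0.42640845  0.16981834] [-1.57083758e+00  2.99845914e-04 -8.55305550e-01] [ 1.37128236 -0.10931194  2.3624018 ] [-0.14801637 -0.38069724 -0.02480252]
```

```bash
python3 -m handwheel '[{"fingers":-1,"x":0.0002,"y":0.0002,"z":0.0002,"spin":0},{"fingers":-1,"x":0.0003,"y":0.0005,"z":0.0002,"spin":0},{"fingers":-1,"x":0.0003,"y":0.0008,"z":0.0002,"spin":0},{"fingers":-1,"x":0.0003,"y":0.0011,"z":0.0002,"spin":0},{"fingers":-1,"x":0.0003,"y":0.0014,"z":0.0002,"spin":0},{"fingers":-1,"x":0.0003,"y":0.0017,"z":0.0002,"spin":0},{"fingers":-1,"x":0.0003,"y":0.002,"z":0.0002,"spin":0},{"fingers":-1,"x":0.0003,"y":0.0022,"z":0.0002,"spin":0},{"fingers":-1,"x":0.0003,"y":0.0022,"z":0.0002,"spin":0},{"fingers":-1,"x":0.0003,"y":0.0022,"z":0.0002,"spin":0}]' 40; python3 -c "
from station import get_obs;o=get_obs();print(o['ee_pos'],o['eef_rot'],o['force'],o['moment'])"
```

```text
time_s: 34.8
ee_pos: [0.3552, -0.4265, 0.1676]
eef_rot: [-1.571, 0.0, -0.855]
force: [0.4, 0.3, 0.1]
grip_width: 0.024
[ 0.3552203  -0.42648186  0.16760061] [-1.57079063e+00  3.49840911e-04 -8.55305754e-01] [0.42515998 0.32736035 0.06491786] [0.07614885 0.02669179 0.02465936]
```

```bash
python3 -m handwheel '[{"fingers":-1,"x":0,"y":0.0003,"z":0,"spin":0},{"fingers":-1,"x":0,"y":0.0006,"z":0,"spin":0},{"fingers":-1,"x":0,"y":0.0006,"z":0,"spin":0},{"fingers":-1,"x":0,"y":0,"z":0,"spin":0},{"fingers":-1,"x":0,"y":-0.002,"z":0,"spin":0},{"fingers":-1,"x":0,"y":-0.006,"z":0,"spin":0},{"fingers":-1,"x":0,"y":-0.011,"z":0,"spin":0},{"fingers":-1,"x":0,"y":-0.017,"z":0,"spin":0},{"fingers":-1,"x":0,"y":-0.022,"z":0,"spin":0},{"fingers":-1,"x":0,"y":-0.025,"z":0,"spin":0}]' 40
python3 - <<'E'
from h import *
p,d=cams.camera("scene");o=get_obs();e=o['ee_pos'];print(e,o['force'],o['moment'])
W=world("scene",d);H=cv2.cvtColor(p,cv2.COLOR_RGB2HSV);y=np.zeros(H.shape[:2],bool);y[95:150,215:250]=True
f=y&(H[...,0]>18)&(H[...,0]<34)&(H[...,1]>160)&(H[...,2]>150);n,l,s,c=cv2.connectedComponentsWithStats(f.astype(np.uint8))
for i in range(1,n):
    if s[i][4]>8:print(s[i],c[i].round(1),np.median(W[...,2][l==i]).round(3))
print("expected foot",proj("scene",[e-[0,0,.1674],e-[0,0,.1534]]).round(1).tolist())
E
```

```text
time_s: 35.8
ee_pos: [0.3554, -0.4267, 0.1935]
eef_rot: [-1.571, -0.001, -0.855]
force: [0.3, 1.3, -3.5]
grip_width: 0.024
[ 0.35542779 -0.42676718  0.19375692] [ 0.41001412  0.05368248 -1.59444703] [-0.0550415   0.13942998  0.00101434]
[228 112   9   8  60] [232.2 115.3] 0.038
expected foot [[232.1, 116.5], [231.8, 113.8]]
```

```bash
python3 -m handwheel '[{"fingers":-1,"x":-0.0005,"y":-0.0005,"z":0.0011,"spin":0},{"fingers":-1,"x":-0.0015,"y":-0.001,"z":0.0033,"spin":0},{"fingers":-1,"x":-0.003,"y":-0.0015,"z":0.0067,"spin":0},{"fingers":-1,"x":-0.005,"y":-0.002,"z":0.0112,"spin":0},{"fingers":-1,"x":-0.0075,"y":-0.0025,"z":0.0167,"spin":0},{"fingers":-1,"x":-0.01,"y":-0.003,"z":0.0223,"spin":0},{"fingers":-1,"x":-0.0125,"y":-0.0035,"z":0.0279,"spin":0},{"fingers":-1,"x":-0.0155,"y":-0.004,"z":0.0346,"spin":0},{"fingers":-1,"x":-0.0185,"y":-0.004,"z":0.0413,"spin":0},{"fingers":-1,"x":-0.0215,"y":-0.004,"z":0.048,"spin":0}]' 40
python3 -m handwheel '[{"fingers":-1,"x":-0.0029,"y":0,"z":0.0064,"spin":-2},{"fingers":-1,"x":-0.006,"y":0,"z":0.0134,"spin":-6},{"fingers":-1,"x":-0.0091,"y":0,"z":0.0204,"spin":-12},{"fingers":-1,"x":-0.0123,"y":0,"z":0.0273,"spin":-18},{"fingers":-1,"x":-0.0154,"y":0,"z":0.0343,"spin":-24},{"fingers":-1,"x":-0.0185,"y":0,"z":0.0413,"spin":-30},{"fingers":-1,"x":-0.0217,"y":0,"z":0.0483,"spin":-36},{"fingers":-1,"x":-0.0245,"y":0,"z":0.0547,"spin":-42},{"fingers":-1,"x":-0.0268,"y":0,"z":0.0598,"spin":-46},{"fingers":-1,"x":-0.0285,"y":0,"z":0.0636,"spin":-47.8}]' 40
python3 - <<'E'
from h import *
p,d=cams.camera("scene");np.savez("pics/scene9.npz",p=p,d=d);o=get_obs();e=o['ee_pos'];print(e,o['eef_rot'],o['force'],o['moment'])
print(proj("scene",[e-[0,0,.1674],e-[0,0,.1534]]).round(1).tolist());u,v=proj("scene",[e-[0,0,.12]])[0].astype(int)
cv2.imwrite("pics/c9.png",cv2.resize(p[v-20:v+40,u-50:u+30,::-1],(800,600),interpolation=cv2.INTER_CUBIC));print(u,v)
E
```

```text
time_s: 36.85
ee_pos: [0.3777, -0.3782, 0.1968]
eef_rot: [-1.571, -0.0, -0.855]
force: [-0.3, 0.3, -3.6]
grip_width: 0.0238
time_s: 37.85
ee_pos: [0.4069, -0.315, 0.1967]
eef_rot: [-1.571, 0.0, -0.017]
force: [0.7, 0.4, -2.6]
grip_width: 0.024
[ 0.40706619 -0.31476963  0.19676909] [-1.57069367e+00 -6.53731073e-05 -1.68370027e-02] [ 0.70500876 -0.28534225 -3.88802547] [-0.01522234  0.0439149   0.05771361]
[[236.2, 138.3], [236.0, 135.6]]
235 129
```

View pics/c9.png

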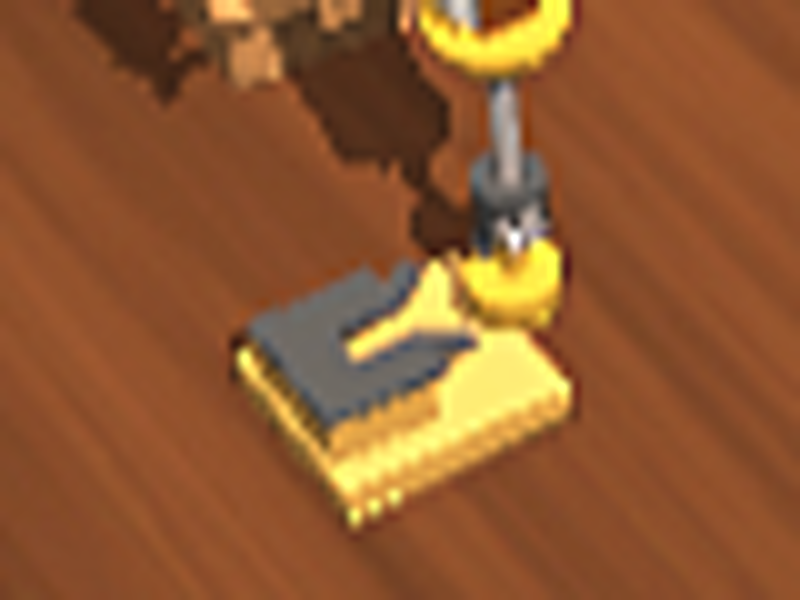

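Scene crop: the pin hangs straight in the cage, with its foot at crop (512,280) in front of the slot mouth at (450,320) and in line with it. Now I'll lower it to foot level and slide it in.

```bash
python3 -m handwheel '[{"fingers":-1,"x":0,"y":0.001,"z":-0.0004,"spin":0},{"fingers":-1,"x":0,"y":0.003,"z":-0.0008,"spin":0},{"fingers":-1,"x":0,"y":0.005,"z":-0.0012,"spin":0},{"fingers":-1,"x":0,"y":0.007,"z":-0.0012,"spin":0},{"fingers":-1,"x":0.001,"y":0.0077,"z":-0.0012,"spin":0},{"fingers":-1,"x":0.004,"y":0.0077,"z":-0.0012,"spin":0},{"fingers":-1,"x":0.009,"y":0.0077,"z":-0.0012,"spin":0},{"fingers":-1,"x":0.014,"y":0.0077,"z":-0.0012,"spin":0},{"fingers":-1,"x":0.018,"y":0.0077,"z":-0.0012,"spin":0},{"fingers":-1,"x":0.02,"y":0.0077,"z":-0.0012,"spin":0}]' 40; python3 -c "
from station import get_obs;o=get_obs();print(o['ee_pos'],o['eef_rot'],o['force'],o['moment'])"
```

```text
time_s: 38.9
ee_pos: [0.4272, -0.3172, 0.189]
eef_rot: [-1.571, -0.0, -0.021]
force: [0.1, -0.3, -2.4]
grip_width: 0.0236
[ 0.42716688 -0.31717851  0.18899478] [-1.57077900e+00 -1.35294497e-05 -2.07324411e-02] [ 0.13094001 -0.33039753 -2.38444446] [-0.09137194  0.03407582  0.01577932]
```

```bash
python3 -m handwheel '[{"fingers":-1,"x":0.001,"y":0,"z":0.0004,"spin":0},{"fingers":-1,"x":0.003,"y":0,"z":0.0008,"spin":0},{"fingers":-1,"x":0.006,"y":0,"z":0.001,"spin":0},{"fingers":-1,"x":0.009,"y":0,"z":0.001,"spin":0},{"fingers":-1,"x":0.012,"y":0,"z":0.001,"spin":0},{"fingers":-1,"x":0.015,"y":0,"z":0.001,"spin":0},{"fingers":-1,"x":0.018,"y":0,"z":0.001,"spin":0},{"fingers":-1,"x":0.021,"y":0,"z":0.001,"spin":0},{"fingers":-1,"x":0.024,"y":0,"z":0.001,"spin":0},{"fingers":-1,"x":0.026,"y":0,"z":0.001,"spin":0}]' 40; python3 -c "
from station import get_obs;o=get_obs();print(o['ee_pos'],o['eef_rot'],o['force'],o['moment'])"
```

```text
time_s: 39.9
ee_pos: [0.453, -0.3168, 0.189]
eef_rot: [-1.571, -0.0, -0.021]
force: [-0.7, 0.5, -2.8]
grip_width: 0.0239
[ 0.45297076 -0.31676759  0.18903335] [-1.57079572e+00 -2.25912318e-05 -2.09587268e-02] [-0.67994117  0.52500721 -2.80360463] [-0.06581026  0.05175324 -0.00144812]
```

No contact, and the neck is at the start of the straight part of the slot. On to the seat.

```bash
python3 -m handwheel '[{"fingers":-1,"x":0.001,"y":0,"z":0,"spin":0},{"fingers":-1,"x":0.003,"y":0,"z":0,"spin":0},{"fingers":-1,"x":0.005,"y":0,"z":0,"spin":0},{"fingers":-1,"x":0.0075,"y":0,"z":0,"spin":0},{"fingers":-1,"x":0.01,"y":0,"z":0,"spin":0},{"fingers":-1,"x":0.0125,"y":0,"z":0,"spin":0},{"fingers":-1,"x":0.0145,"y":0,"z":0,"spin":0},{"fingers":-1,"x":0.0165,"y":0,"z":0,"spin":0},{"fingers":-1,"x":0.0175,"y":0,"z":0,"spin":0},{"fingers":-1,"x":0.018,"y":0,"z":0,"spin":0}]' 40; python3 -c "
from station import get_obs;o=get_obs();print(o['ee_pos'],o['eef_rot'],o['force'],o['moment'])"
```

```text
time_s: 40.9
ee_pos: [0.4708, -0.3171, 0.189]
eef_rot: [-1.571, 0.0, -0.021]
force: [0.3, -0.0, -2.8]
grip_width: 0.0241
[ 0.47077027 -0.31714437  0.1890153 ] [-1.57074498e+00  4.43818293e-05 -2.09762851e-02] [ 0.27935283 -0.04750439 -2.77442912] [-0.13647873  0.06472617 -0.02481062]
```

```bash
python3 -m handwheel '[{"fingers":-1,"x":0,"y":-0.001,"z":0,"spin":0},{"fingers":-1,"x":0,"y":-0.002,"z":0,"spin":0},{"fingers":-1,"x":0,"y":-0.003,"z":0,"spin":0},{"fingers":-1,"x":0,"y":-0.004,"z":0,"spin":0},{"fingers":-1,"x":0,"y":-0.005,"z":0,"spin":0},{"fingers":-1,"x":0,"y":-0.006,"z":0,"spin":0},{"fingers":-1,"x":0,"y":-0.0075,"z":0,"spin":0},{"fingers":-1,"x":0,"y":-0.009,"z":0,"spin":0},{"fingers":-1,"x":0,"y":-0.0105,"z":0,"spin":0},{"fingers":-1,"x":0,"y":-0.012,"z":0,"spin":0}]' 40; python3 -c "
from station import get_obs;o=get_obs();print(o['ee_pos'],o['eef_rot'],o['force'],o['moment'])"
```

```text
time_s: 41.9
ee_pos: [0.4707, -0.3172, 0.2015]
eef_rot: [-1.571, -0.0, -0.021]
force: [1.3, 0.2, -1.4]
grip_width: 0.0237
[ 0.4707477  -0.31722046  0.20145318] [-1.57110301e+00 -3.61074733e-04 -2.10334179e-02] [ 1.25245612  0.21173239 -1.39734796] [-0.08355728  0.0783213  -0.04938884]
```

```bash
python3 -m handwheel '[{"fingers":-1,"x":0,"y":-0.003,"z":0,"spin":0},{"fingers":-1,"x":0,"y":-0.01,"z":0,"spin":0},{"fingers":-1,"x":0,"y":-0.02,"z":0,"spin":0},{"fingers":-1,"x":0,"y":-0.032,"z":0,"spin":0},{"fingers":-1,"x":0,"y":-0.045,"z":0,"spin":0},{"fingers":-1,"x":0,"y":-0.058,"z":0,"spin":0},{"fingers":-1,"x":0,"y":-0.071,"z":0,"spin":0},{"fingers":-1,"x":0,"y":-0.084,"z":0,"spin":0},{"fingers":-1,"x":0,"y":-0.093,"z":0,"spin":0},{"fingers":-1,"x":0,"y":-0.096,"z":0,"spin":0}]' 40
python3 - <<'E'
from h import *
p,d=cams.camera("scene");np.savez("pics/scene10.npz",p=p,d=d);o=get_obs();print(o['ee_pos'],o['eef_rot'],o['force'])
print(proj("scene",[[.4708,-.3171,.058],[.4708,-.3171,.042]]).round(1).tolist())
cv2.imwrite("pics/c10.png",cv2.resize(p[100:170,195:275,::-1],(640,560),interpolation=cv2.INTER_CUBIC))
E
```

```text
time_s: 42.9
ee_pos: [0.4709, -0.3173, 0.2983]
eef_rot: [-1.572, -0.001, -0.021]
force: [-0.8, 0.2, -1.7]
grip_width: 0.0237
[ 0.47082309 -0.31722467  0.29795713] [-1.57134395e+00 -8.07266204e-04 -2.10190228e-02] [ 0.12589005  0.04861789 -0.95903755]
[[220.5, 139.6], [220.8, 142.7]]
```

View pics/c10.png

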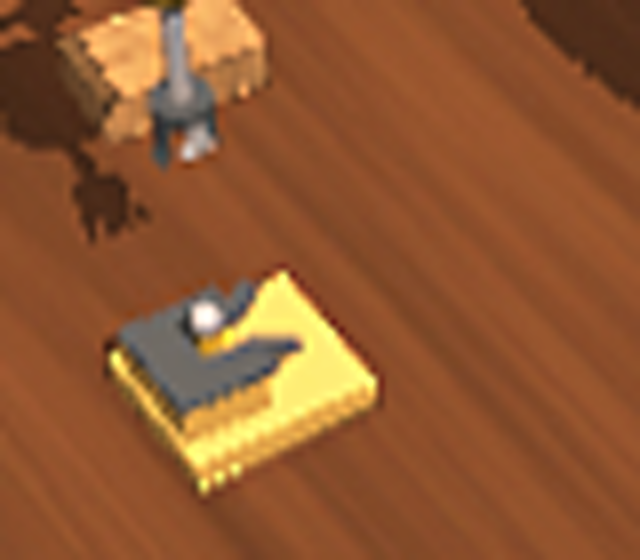

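The pin stands upright under the fork, with the ball at crop (206,317), which is pixel (220.8,139.6), exactly as predicted for the seat. The cage is empty. Next I'll return the picker to the stand.

```bash
python3 -m handwheel '[{"fingers":-1,"x":0,"y":0,"z":0.006,"spin":0},{"fingers":-1,"x":0.001,"y":0,"z":0.02,"spin":0},{"fingers":-1,"x":0.002,"y":0,"z":0.042,"spin":0},{"fingers":-1,"x":0.003,"y":0,"z":0.072,"spin":0},{"fingers":-1,"x":0.004,"y":0,"z":0.106,"spin":0},{"fingers":-1,"x":0.005,"y":0,"z":0.142,"spin":0},{"fingers":-1,"x":0.006,"y":0,"z":0.178,"spin":0},{"fingers":-1,"x":0.0075,"y":0,"z":0.215,"spin":0},{"fingers":-1,"x":0.009,"y":0,"z":0.252,"spin":0},{"fingers":-1,"x":0.01,"y":0,"z":0.289,"spin":0}]' 40
python3 -m handwheel '[{"fingers":-1,"x":0.0013,"y":0,"z":0.036,"spin":-0.8},{"fingers":-1,"x":0.0025,"y":0,"z":0.072,"spin":-1.6},{"fingers":-1,"x":0.0038,"y":0,"z":0.108,"spin":-2.4},{"fingers":-1,"x":0.005,"y":0,"z":0.144,"spin":-3.2},{"fingers":-1,"x":0.0063,"y":0,"z":0.18,"spin":-4},{"fingers":-1,"x":0.0075,"y":0,"z":0.214,"spin":-5},{"fingers":-1,"x":0.0085,"y":0,"z":0.245,"spin":-6},{"fingers":-1,"x":0.0095,"y":0,"z":0.27,"spin":-6.6},{"fingers":-1,"x":0.01,"y":0,"z":0.288,"spin":-7},{"fingers":-1,"x":0.0103,"y":0,"z":0.2974,"spin":-7.25}]' 40
python3 -m handwheel '[{"fingers":-1,"x":0,"y":0,"z":0,"spin":0},{"fingers":-1,"x":0,"y":0,"z":0,"spin":0},{"fingers":-1,"x":0,"y":0,"z":0,"spin":0},{"fingers":-1,"x":0,"y":0,"z":0,"spin":0},{"fingers":-1,"x":0,"y":0.003,"z":0,"spin":0},{"fingers":-1,"x":0,"y":0.008,"z":0,"spin":0},{"fingers":-1,"x":0,"y":0.014,"z":0,"spin":0},{"fingers":-1,"x":0,"y":0.02,"z":0,"spin":0},{"fingers":-1,"x":0,"y":0.025,"z":0,"spin":0},{"fingers":-1,"x":0,"y":0.027,"z":0,"spin":0}]' 40
python3 -c "
from station import get_obs;o=get_obs();print(o['ee_pos'],o['eef_rot'],o['force'],o['moment'])"
```

```text
time_s: 43.95
ee_pos: [0.4861, -0.026, 0.2968]
eef_rot: [-1.571, 0.0, -0.021]
force: [1.0, -0.5, -2.7]
grip_width: 0.0237
time_s: 44.95
ee_pos: [0.5027, 0.2702, 0.2967]
eef_rot: [-1.571, 0.001, 0.107]
force: [-0.2, 0.5, -1.6]
grip_width: 0.0239
time_s: 45.95
ee_pos: [0.5032, 0.2686, 0.2692]
eef_rot: [-1.571, 0.001, 0.106]
force: [0.1, 0.4, -2.2]
grip_width: 0.0237
[0.50316562 0.26863725 0.2692115 ] [-1.57111129e+00  9.33061113e-04  1.05526155e-01] [ 0.0550785   0.41098359 -2.153345  ] [-0.06375903 -0.00961854  0.01202321]
```

```bash
python3 -m handwheel '[{"fingers":-1,"x":0.0002,"y":0.003,"z":0,"spin":0},{"fingers":-1,"x":0.0002,"y":0.008,"z":0,"spin":0},{"fingers":-1,"x":0.0002,"y":0.013,"z":0,"spin":0},{"fingers":-1,"x":0.0002,"y":0.018,"z":0,"spin":0},{"fingers":-1,"x":0.0002,"y":0.023,"z":0,"spin":0},{"fingers":-1,"x":0.0002,"y":0.028,"z":0,"spin":0},{"fingers":-1,"x":0.0002,"y":0.033,"z":0,"spin":0},{"fingers":-1,"x":0.0002,"y":0.038,"z":0,"spin":0},{"fingers":-1,"x":0.0002,"y":0.043,"z":0,"spin":0},{"fingers":-1,"x":0.0002,"y":0.046,"z":0,"spin":0}]' 40
python3 -c "
from station import get_obs;o=get_obs();print(o['ee_pos'],o['eef_rot'],o['force'],o['moment'])"
```

```text
time_s: 46.95
ee_pos: [0.5034, 0.2687, 0.2235]
eef_rot: [-1.571, 0.0, 0.106]
force: [0.4, -0.2, -1.7]
grip_width: 0.0239
[0.50342709 0.26866772 0.22347061] [-1.57095434e+00  4.23758297e-04  1.05525851e-01] [ 0.40072289 -0.19811594 -1.7495357 ] [-0.02897336  0.08381214 -0.02901289]
```

Through the hole cleanly. I'll lower to just above the seat (TCP 0.149).

```bash
python3 -m handwheel '[{"fingers":-1,"x":0,"y":0.006,"z":0,"spin":0},{"fingers":-1,"x":0,"y":0.015,"z":0,"spin":0},{"fingers":-1,"x":0,"y":0.025,"z":0,"spin":0},{"fingers":-1,"x":0,"y":0.035,"z":0,"spin":0},{"fingers":-1,"x":0,"y":0.045,"z":0,"spin":0},{"fingers":-1,"x":0,"y":0.055,"z":0,"spin":0},{"fingers":-1,"x":0,"y":0.063,"z":0,"spin":0},{"fingers":-1,"x":0,"y":0.069,"z":0,"spin":0},{"fingers":-1,"x":0,"y":0.073,"z":0,"spin":0},{"fingers":-1,"x":0,"y":0.0745,"z":0,"spin":0}]' 40
python3 -c "
from station import get_obs;o=get_obs();print(o['ee_pos'],o['eef_rot'],o['force'],o['moment'])"
```

```text
time_s: 47.95
ee_pos: [0.5035, 0.2687, 0.1492]
eef_rot: [-1.571, 0.0, 0.105]
force: [0.2, -0.3, -1.1]
grip_width: 0.0239
[0.50348629 0.26869093 0.14920191] [-1.57089052e+00  2.48381691e-04  1.05492378e-01] [ 0.18153493 -0.32577071 -1.14319331] [-0.02664201  0.09826424 -0.03338045]
```

```bash
python3 -m handwheel '[{"fingers":-1,"x":0,"y":0.0005,"z":0,"spin":0},{"fingers":-1,"x":0,"y":0.001,"z":0,"spin":0},{"fingers":-1,"x":0,"y":0.0015,"z":0,"spin":0},{"fingers":-1,"x":0,"y":0.0019,"z":0,"spin":0},{"fingers":-1,"x":0,"y":0.0022,"z":0,"spin":0},{"fingers":-1,"x":0,"y":0.0025,"z":0,"spin":0},{"fingers":-1,"x":0,"y":0.0025,"z":0,"spin":0},{"fingers":-1,"x":0,"y":0.0025,"z":0,"spin":0},{"fingers":-1,"x":0,"y":0.0025,"z":0,"spin":0},{"fingers":-1,"x":0,"y":0.0025,"z":0,"spin":0}]' 40
python3 -c "
from station import get_obs;o=get_obs();print(o['ee_pos'],o['eef_rot'],o['force'],o['moment'])"
```

```text
time_s: 48.95
ee_pos: [0.5035, 0.2687, 0.1471]
eef_rot: [-1.571, -0.0, 0.106]
force: [0.0, -0.0, -1.3]
grip_width: 0.0239
[0.50352327 0.26874701 0.14708437] [-1.57075013e+00 -6.58068612e-05  1.05515372e-01] [ 0.01639805 -0.04386967 -1.33587637] [-0.09287919  0.05441773  0.02230943]
```

```bash
python3 -m handwheel '[{"fingers":-1,"x":0,"y":0.0003,"z":0,"spin":0},{"fingers":-1,"x":0,"y":0.0006,"z":0,"spin":0},{"fingers":-1,"x":0,"y":0.0008,"z":0,"spin":0},{"fingers":-1,"x":0,"y":0.0008,"z":0,"spin":0},{"fingers":-0.4,"x":0,"y":0.0008,"z":0,"spin":0},{"fingers":-0.3,"x":0,"y":0.0008,"z":0,"spin":0},{"fingers":-0.1,"x":0,"y":0.0008,"z":0,"spin":0},{"fingers":0.2,"x":0,"y":0.0008,"z":0,"spin":0},{"fingers":0.4,"x":0,"y":0.0008,"z":0,"spin":0},{"fingers":0.6,"x":0,"y":0.0008,"z":0,"spin":0}]' 40
python3 -c "
from station import get_obs;o=get_obs();print(o['ee_pos'],o['force'],o['grip_width'])"
```

```text
time_s: 49.95
ee_pos: [0.5035, 0.2687, 0.1462]
eef_rot: [-1.571, -0.0, 0.105]
force: [0.0, 0.8, 0.2]
grip_width: 0.0618
[0.50353822 0.26871957 0.14624449] [0.02754599 0.83203204 0.21910256] 0.0618286657840674
```

```bash
python3 -m handwheel '[{"fingers":0.8,"x":0,"y":0,"z":0,"spin":0},{"fingers":0.8,"x":0,"y":-0.006,"z":0,"spin":0},{"fingers":0.8,"x":0,"y":-0.018,"z":0,"spin":0},{"fingers":0.8,"x":0,"y":-0.034,"z":0,"spin":0},{"fingers":0.8,"x":0,"y":-0.05,"z":0,"spin":0},{"fingers":0.8,"x":0,"y":-0.068,"z":0,"spin":0},{"fingers":0.8,"x":0,"y":-0.086,"z":0,"spin":0},{"fingers":0.8,"x":0,"y":-0.102,"z":0,"spin":0},{"fingers":0.8,"x":0,"y":-0.114,"z":0,"spin":0},{"fingers":0.8,"x":0,"y":-0.12,"z":0,"spin":0}]' 40
python3 - <<'E'
from h import *
p,d=cams.camera("scene");t,dt=cams.camera("top");o=get_obs();print(o["time_s"],o["ee_pos"],o["force"])
a=p[90:300,180:360,::-1];cv2.imwrite("pics/c11.png",cv2.resize(a,(514,600),interpolation=cv2.INTER_CUBIC))
p0=np.load("pics/scene0.npz")["p"];D=cv2.absdiff(p,p0).max(2)>60
n,l,s,c=cv2.connectedComponentsWithStats(D.astype(np.uint8));print([s[i].tolist() for i in range(1,n) if s[i][4]>12])
E
```

```text
time_s: 50.95
ee_pos: [0.5037, 0.2688, 0.268]
eef_rot: [-1.57, -0.002, 0.106]
force: [-0.5, 0.1, -0.4]
grip_width: 0.0844
51.05 [0.50363675 0.26878371 0.26706998] [ 0.1438763  -0.30030818  0.81791355]
[[350, 0, 89, 117, 5407], [447, 0, 12, 24, 41], [474, 0, 23, 8, 82], [499, 0, 13, 13, 112], [377, 8, 9, 18, 47], [493, 9, 5, 19, 25], [460, 38, 52, 140, 3726], [316, 73, 31, 15, 78], [342, 72, 9, 6, 16], [283, 74, 20, 18, 69], [303, 77, 23, 10, 43], [248, 82, 107, 160, 3374], [306, 98, 10, 10, 14], [362, 101, 6, 6, 19], [313, 102, 51, 38, 564], [357, 108, 28, 57, 483], [402, 117, 52, 38, 963], [293, 134, 7, 8, 17], [314, 134, 38, 34, 270], [218, 138, 5, 7, 19], [239, 145, 31, 18, 103], [346, 144, 13, 11, 87], [387, 144, 3, 26, 33], [305, 154, 6, 12, 30], [464, 157, 48, 105, 1661], [366, 162, 22, 12, 87], [235, 164, 17, 23, 62], [351, 164, 13, 13, 84], [361, 175, 41, 28, 228], [356, 187, 10, 11, 40], [254, 198, 17, 26, 203], [391, 205, 33, 44, 362], [462, 208, 22, 22, 121]]
```

View pics/c11.png

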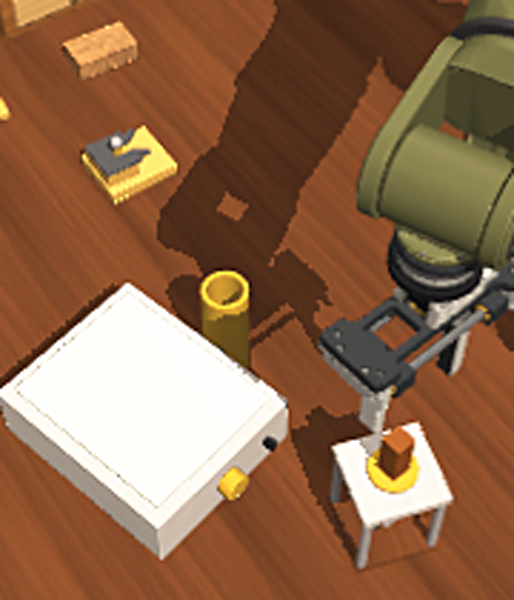

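The last picture shows the picker hanging upright in the stand at crop (398,460), the pin upright in the fork at (117,143), the well empty, and the gripper clear. The other things on the bench in this view are where they were. I'm handing in.

```bash
python3 -c "
from station import workorder,get_obs
print(workorder.hand_in(),get_obs()['time_s'])"
```

```text
the job is handed in; nothing more can be done
the job is handed in; nothing more can be done
```

The pin is parked upright in the rest and the picker is back in its stand. However, I dropped the pin once on the way, so the job was not done cleanly as asked.

- **Pick-up:** I pressed the picker down by feel. The stop came about 16 mm down and the jaws clicked shut under the ball. The highest net force I read was about 7 N. I only read the force at the end of each 1 s move, so a brief higher peak can't be ruled out.
- **The drop:** I moved too fast from the well to the rest, and the stop shook the pin out of the jaws. It fell about 15 cm onto the bench and lay on its side.
- **Recovery:** I tipped the pin upright with the picker's flared cheek, so the gripper never touched it. I snapped the picker onto the ball again with the pin standing on the bench. Then I carried it slowly, slid it into the slot without any contact force, and pulled the picker straight up off it.
- **Last checks:** The ball is at the pixel predicted for the seat (220.8, 139.6). The picker hangs by its flange in the stand hole, and the gripper is open about 120 mm above its release height. Everything visible in the last picture is where it was, but the picture comparison was swamped by the arm and its shadow, so not every bystander was checked individually. The last reading was at 51 s, inside the 67 s limit.

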